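Cure the glued phones in the UV box

TASK

The phones on the grey mat have freshly glued screens. Put every one of them flat in the UV curing box, slide its amber guard door fully shut, switch the lamp on for at least three seconds and then fully off, and after that open the door and lay the phones flat on the green mat, side by side. The lamp must never be on while the door is open; do not disturb the jar, the screwdriver or the parts dish.

Things in the scene. Friction and masses are not known exactly. Their poses are not given: they have to be found in the camera images.
- cure_box: White UV curing box fixed to the bench. Origin: on the bench under its chamber's centre; x away from the robot, y left. In mm: chamber open at the top, inside x -80..80, y -130..130, bed z 20, wall tops z 70. Three phones fit with their long axis along x, at y -82, 0, 82. Behind (x 90..265) a housing 70 high over which the door slides; in front (x -150..-90) a ledge 30 high with the lamp switch.
- door (a joint): The amber guard door, a 176 x 260 x 6 mm panel (z 71..77) sliding level over the chamber: 0 = fully shut, 0.165 m = fully open (moves to the box's +x and leaves the whole chamber clear). Stiff, about 2 N, stays where left. Some starts have it partly open.
- door_handle (a point): Grip point on the door's black upright handle rib, 44 mm long along the box's x, 14 mm thick along y, z 77..111 mm; this point is at z 100, in the box's frame at x = -40 mm + door value, y = 0.
- lamp_switch (a joint): Lamp toggle lever on the ledge, angle 0..1.0 rad: 0 = off, leaning 0.5 rad to the box's -y (red mark); 1.0 = on, leaning 0.5 rad to +y (green mark). Stays where it is left; stop at either end. Hinge axis along the box's x at x -120, y -60, z 52 mm.
- lamp_switch_tip (a point): Centre of the red ball (26 mm across) at the end of the lamp lever, 65 mm from the hinge; the stem is a 10 mm steel rod.
- phone_a: White phone, 130 x 66 x 10 mm, flat, screen up, in a bonding clamp. Lift it by the orange grip rib upright on its middle: 44 mm long (along the phone's x, its long axis), 14 mm thick (along y), top 42 mm above the underside; a thin steel pad at its foot reaches to 13 mm. Origin: centre of the underside, z up. About 0.22 kg. May be absent (None).
- phone_b: Black phone, 130 x 66 x 10 mm, flat, screen up, in a bonding clamp. Lift it by the orange grip rib upright on its middle: 44 mm long (along the phone's x, its long axis), 14 mm thick (along y), top 42 mm above the underside; a thin steel pad at its foot reaches to 13 mm. Origin: centre of the underside, z up. About 0.22 kg. May be absent (None).
- phone_c: Red phone, 130 x 66 x 10 mm, flat, screen up, in a bonding clamp. Lift it by the orange grip rib upright on its middle: 44 mm long (along the phone's x, its long axis), 14 mm thick (along y), top 42 mm above the underside; a thin steel pad at its foot reaches to 13 mm. Origin: centre of the underside, z up. About 0.22 kg. May be absent (None).
- waiting_mat: Grey mat fixed to the bench, 280 (x) x 170 (y) x 3 mm, where the phones wait at the start. Origin: centre of the underside.
- finished_mat: Green mat fixed to the bench, 280 (x) x 170 (y) x 3 mm, where cured phones go; three fit with their long axis along the mat's y, e.g. at x -88, 0, 88 mm. Origin: centre of the underside.
- flux_jar: White jar, 56 mm across, 60 mm high, standing; leave alone. Origin: centre of the underside.
- screwdriver: Screwdriver with an orange handle, 130 mm long, lying along its x; leave alone. Origin: its middle, on the bench.
- parts_dish: Blue open dish 100 x 140 x 30 mm; leave alone. Origin: centre of the underside.
Things that resemble listed ones, but are neither listed nor needed, are in the scene too. What is meant by the phone_c is not turquoise or yellow, and is the larger of those in its own colour.

How it is judged:
On the way, in this order (a step that is already met when the one before it is completed fails the run):
1. every phone lies in the chamber and the door is fully shut, the lamp still off (x of phone_a in the frame of cure_box between -0.08 and 0.08 m and y of phone_a in the frame of cure_box between -0.13 and 0.13 m and z of phone_a in the frame of cure_box between 0.012 and 0.032 m and x of phone_b in the frame of cure_box between -0.08 and 0.08 m and y of phone_b in the frame of cure_box between -0.13 and 0.13 m and z of phone_b in the frame of cure_box between 0.012 and 0.032 m and x of phone_c in the frame of cure_box between -0.08 and 0.08 m and y of phone_c in the frame of cure_box between -0.13 and 0.13 m and z of phone_c in the frame of cure_box between 0.012 and 0.032 m and value of joint door below 0.008 m and value of joint lamp_switch below 0.12 rad), for 0.2 s.
2. lamp on for three seconds with the door shut over the phones (x of phone_a in the frame of cure_box between -0.08 and 0.08 m and y of phone_a in the frame of cure_box between -0.13 and 0.13 m and z of phone_a in the frame of cure_box between 0.012 and 0.032 m and x of phone_b in the frame of cure_box between -0.08 and 0.08 m and y of phone_b in the frame of cure_box between -0.13 and 0.13 m and z of phone_b in the frame of cure_box between 0.012 and 0.032 m and x of phone_c in the frame of cure_box between -0.08 and 0.08 m and y of phone_c in the frame of cure_box between -0.13 and 0.13 m and z of phone_c in the frame of cure_box between 0.012 and 0.032 m and value of joint door below 0.008 m and value of joint lamp_switch above 0.88 rad), for 3 s.
3. lamp switched off again, the door still shut (value of joint door below 0.008 m and value of joint lamp_switch below 0.12 rad), for 0.2 s.
At the end, for the whole second after the job is handed in: Every phone lies flat (within 0.15 rad, not stacked) and at rest with its centre on the green mat (within 140 mm of the mat's centre along x and 85 mm along y), and the lamp switch is off (below 0.12 rad). The door may stand open or shut (x of phone_a in the frame of finished_mat between -0.14 and 0.14 m and y of phone_a in the frame of finished_mat between -0.085 and 0.085 m and z of phone_a in the frame of finished_mat between -0.006 and 0.013 m and angle between each of phone_a, phone_b, phone_c's own z axis and vertical below 0.15 rad and linear speed of each of phone_a, phone_b, phone_c below 0.03 m/s and x of phone_b in the frame of finished_mat between -0.14 and 0.14 m and y of phone_b in the frame of finished_mat between -0.085 and 0.085 m and z of phone_b in the frame of finished_mat between -0.006 and 0.013 m and x of phone_c in the frame of finished_mat between -0.14 and 0.14 m and y of phone_c in the frame of finished_mat between -0.085 and 0.085 m and z of phone_c in the frame of finished_mat between -0.006 and 0.013 m and value of joint lamp_switch below 0.12 rad); the robot touches nothing.
It fails at once if lamp on (switch past 0.5 rad) while the door is open by more than 15 mm (value of joint lamp_switch above 0.5 rad and value of joint door above 0.015 m).
It fails at once if the flux jar is moved more than 3 cm (distance of flux_jar from where it was at the start of the episode above 0.03 m).
It fails at once if the screwdriver is moved more than 3 cm (distance of screwdriver from where it was at the start of the episode above 0.03 m).
It fails at once if the parts dish is moved more than 3 cm (distance of parts_dish from where it was at the start of the episode above 0.03 m).
Of phone_a, phone_b, phone_c only 2 to 3 are there at a start; the rules pass over those that are not, and their reading is None.
At some moment in a run one of phone_a, phone_b, phone_c may be knocked a few centimetres aside while the robot is not near it.
It also fails if it takes over 210 s, if anything falls off the work surface, if the arm or the gripper's body presses on something with over 40 N, if the wrist force passes 120 N, or if a joint passes its speed limit or range.

ROBOT

A 7-joint arm with a two-finger parallel gripper is mounted at the origin on the work surface. World frame = base frame: x ahead of the robot, y to its left, z up, the work surface at z = 0. Lengths are in m, angles in rad, forces in N, time in s.
With the tool pointing down it reaches from about 0.425 to 0.925 m from the base axis. Payload 6.8 kg.
Tool frame: the origin (TCP) lies midway between the tips of the shut fingers; the grasp point (between the pads) lies 19 mm behind it (bot.pinch_z is the distance from the TCP to the grasp point, in m); z points along the fingers, y is the line along which they close (so a half turn about z gives the same grasp; the last joint's range is limited). The gripper opens to 85 mm and grips with 20 to 120 N. Pads are 22 mm wide; open, the fingers measure 114 mm over their backs; the gripper's body (76 mm by 85 mm) begins 54 mm behind the grasp point. The pads swing forward as they close: fully open they stand 13 mm farther back than shut.
Start: joints at [-1.237, 0.477, 0.022, 1.555, -0.011, 1.109, -0.083], TCP at [0.289, 0.61, 0.231] pointing down, gripper open.
Joint ranges: [-2.96, 2.96], [-0.34, 2.1], [-1.41, 1.46], [0.24, 2.44], [-1.37, 4.51], [0.17, 1.92], [-2.96, 2.96]. Speed limits (rad/s): [2.39, 2.39, 3.14, 3.14, 3.14, 3.14, 3.14].

INTERFACE

Orientations are given as a unit quaternion [w, x, y, z].
In Python, from station import bot, imaging gives the robot as it stands. The module is installed in compiled form; this text tells all that it offers.
- The arm moves only by the tool carry_out, never from a script. Its argument "targets" is a list of rows, each a list of 5 numbers: the shift along the tool's x, y, z in cm, then the turn about the tool's z in degrees, then the opening, from -1 (shut) to 1 (fully open). In form: [[x, y, z, yaw, gripper], ...]. A call has 1 to 12 rows; each row shifts and turns the commanded pose from where the row before left it, along the tool's axes as they then stand; what a row does not reach is not made up. A row lasts 1/10 s, in which the tool goes at most 50 mm and 8.59 degrees, less where a joint would pass 70% of its speed; a pose out of reach is approached as far as the arm can. A call is refused whole if a number of a shift passes 5 or a number of a turn 8.59, either way. A call with a gripper value outside its range is refused whole. The fingers move at their own pace and stop on an object; "force" is the grip in N (left out, the last holds). Time passes only in rows, so rows that do not move let the fingers close. It gives the time, the measured TCP pose, the force, the opening and the grip force at its end, in the units of the state.
- bot.get_obs(): the state, without advancing time (a new reading comes with each control period).
- imaging.read_camera(name): name is "side" or "top" or "wrist"; returns the picture (384x512x3 uint8, red, green, blue); there is no depth.
- imaging.calibration(name): a dict with "fx", "fy", "cx", "cy" (pixels), "extrinsics" (4x4, takes a point from world to camera coordinates). Camera axes: x right, y up, looking along -z (the intrinsics and any distortion apply to the point x, -y, -z); pixel columns grow to the right and rows downward; lengths in m; the calibration is good to about 2 mm. A picture is of the moment at which its call begins: read the wrist's pose just before it. calibration takes no time and is no camera call; for the wrist camera it gives the pose at the moment of the call.
- bot.hand_in(): hands the job in; it is judged then, once.
The state is a dict: "t": time; "q": joint angles; "joint_vel": joint speeds; "joint_torque": joint torques, N m; "eef_pos": TCP position; "tool_rot": TCP orientation; "contact_force": force on the tool from outside, world axes, zero at the start; "torque": the same for the moment, N m; "gripper_width": opening from 0.0 (shut) to 1.0 (fully open); "grasp_force": force on a finger pad.
Only numpy, scipy, OpenCV 4.12 (cv2) and the standard library are available. Lean on these libraries where they do the work, as an engineer would, in place of code of your own. Each camera call takes 0.05 s, during which the arm holds its last target. There are 200 camera calls.

## Working session

There is one attempt and no reset: what is moved stays moved. The work goes in short steps, Python scripts to look and compute and a tool call to move; the robot and the scene stay as the last step left them, time stands still between calls to the robot, and variables do not carry over. Pictures are saved under pics/ and viewed, at most 14 in all, crops included, and the job is handed in when it is done.

Besides the shell and the picture viewer there is one more tool, called after "Request:" by a JSON object that holds its "api" and its "payload". carry_out: Moves the arm, as the interface text tells. Its arguments: {"type":"object","properties":{"targets":{"type":"array"},"force":{"type":"number"}},"required":["targets"]}

```bash
mkdir -p pics; python3 - <<'E'
from station import bot, imaging
import cv2, numpy as np
o=bot.get_obs(); print({k:np.round(v,3).tolist() for k,v in o.items()}, bot.pinch_z)
for n in("top","side"):
    c=imaging.calibration(n); print(n,c['fx'],c['fy'],c['cx'],c['cy'],{k:v for k,v in c.items() if k not in('fx','fy','cx','cy')})
    cv2.imwrite(f"pics/{n}0.png",cv2.resize(imaging.read_camera(n)[:,:,::-1],(800,600),interpolation=cv2.INTER_CUBIC))
E
```

```text
{'t': 0.0, 'q': [-1.237, 0.478, 0.022, 1.556, -0.011, 1.109, -0.083], 'joint_vel': [-0.0, -0.001, -0.0, -0.0, -0.001, -0.0, -0.001], 'joint_torque': [0.0, -59.646, 1.608, -28.119, 0.013, 0.009, 0.0], 'eef_pos': [0.288, 0.61, 0.23], 'tool_rot': [-0.0, 0.219, 0.976, -0.001], 'contact_force': [-0.475, -0.682, -0.76], 'torque': [-0.078, -0.018, 0.008], 'grasp_force': 0.0, 'gripper_width': 1.0} 0.0187
top 482.3360139293826 482.3360139293826 249.5125389752188 194.347918367983 {'extrinsics': array([[ 6.20783439e-02, -9.98070778e-01,  1.00047886e-03,
        -2.15058697e-02],
       [ 9.76267296e-01,  6.09305261e-02,  2.07821169e-01,
        -4.99433006e-01],
       [-2.07481196e-01, -1.19244592e-02,  9.78166326e-01,
        -1.59266192e+00],
       [ 0.00000000e+00,  0.00000000e+00,  0.00000000e+00,
         1.00000000e+00]])}
side 423.4731068040793 423.4731068040793 255.93946197044704 192.90143986721205 {'extrinsics': array([[ 0.96587336, -0.25881517,  0.01016699, -0.46677331],
       [ 0.16644798,  0.65028553,  0.74123127, -0.13253684],
       [-0.19845334, -0.71424326,  0.67117273, -1.66968255],
       [ 0.        ,  0.        ,  0.        ,  1.        ]])}
```

View pics/top0.png

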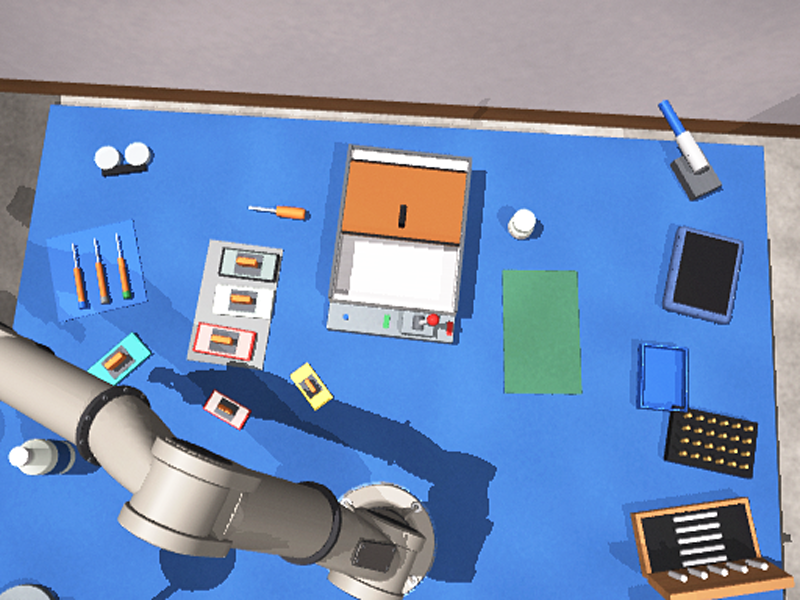

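View pics/side0.png

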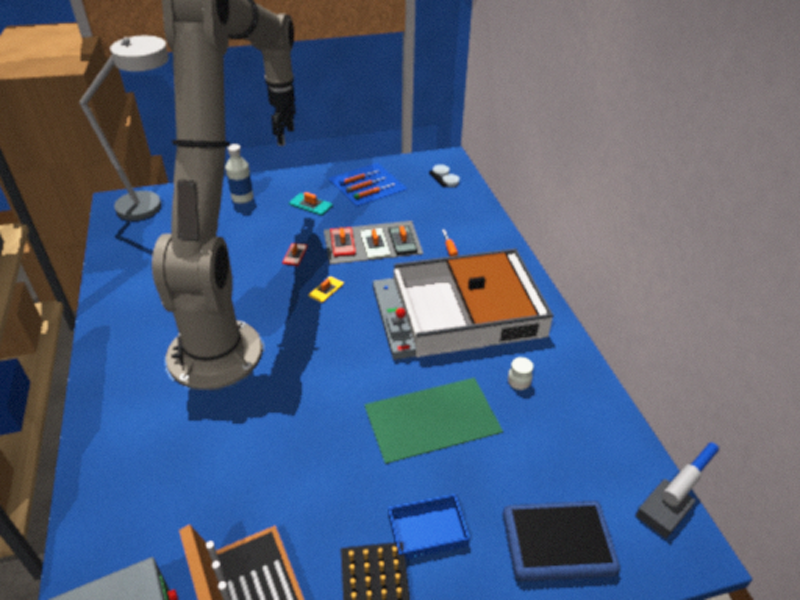

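```bash
cat > h.py <<'E'
from station import bot, imaging
import cv2, numpy as np
def ray(c,uv):
    E=c['extrinsics'];R,t=E[:3,:3],E[:3,3]
    d=np.array([(uv[0]-c['cx'])/c['fx'],-(uv[1]-c['cy'])/c['fy'],-1.])
    return -R.T@t, R.T@d
def cast(c,uv,z):
    o,d=ray(c,uv); return o+d*(z-o[2])/d[2]
def proj(c,P):
    p=c['extrinsics']@np.append(P,1); return c['cx']+c['fx']*p[0]/-p[2], c['cy']-c['fy']*p[1]/-p[2]
def tri(c1,u1,c2,u2):
    o1,d1=ray(c1,u1);o2,d2=ray(c2,u2)
    s=np.linalg.lstsq(np.c_[d1,-d2],o2-o1,rcond=None)[0]
    a,b=o1+d1*s[0],o2+d2*s[1]; return (a+b)/2,np.linalg.norm(a-b)
def blobs(img,h0,h1,s0,v0,amin=15,smax=255,vmax=255):
    h=cv2.cvtColor(img,cv2.COLOR_RGB2HSV); 
    m=cv2.inRange(h,(h0,s0,v0),(h1,smax,vmax))
    cs=cv2.findContours(m,cv2.RETR_EXTERNAL,cv2.CHAIN_APPROX_NONE)[0]
    return [c[:,0].astype(float) for c in cs if cv2.contourArea(c)>=amin]
def rect(c,cnt,z):
    P=np.array([cast(c,p,z)[:2] for p in cnt],np.float32)
    (x,y),(w,h),a=cv2.minAreaRect(P*1000)
    if w<h: w,h,a=h,w,a+90
    return [round(v,1) for v in(x,y,w,h,(a+90)%180-90)]
def cen(cnt):
    m=cv2.moments(cnt.astype(np.float32)); return m['m10']/m['m00'],m['m01']/m['m00']
E
python3 - <<'E'
from h import *
I={n:imaging.read_camera(n) for n in("top","side")}; C={n:imaging.calibration(n) for n in I}
for n in I:
    cv2.imwrite(f"pics/{n}1.png",I[n][:,:,::-1])
    print(n)
    for nm,a,z in(("green",(45,80,80,60,300),.003),("orange",(5,17,140,100,12),.04),("red",(0,4,150,90,8),.109),("red2",(174,180,150,90,8),.109)):
        for b in blobs(I[n],*a):
            print(nm,np.round(cen(b),1),len(b),rect(C[n],b,.077 if len(b)>120 and nm=="orange" else z))
im=I['top'][85:250,110:320]
cv2.imwrite("pics/crop1.png",cv2.resize(im[:,:,::-1],None,fx=3.6,fy=3.6,interpolation=cv2.INTER_CUBIC))
E
```

```text
top
green [346.2 212.1] 248 [471.2, -329.8, 277.5, 169.4, 2.8]
orange [495.3 363.7] 22 [-3.0, -809.8, 28.3, 14.3, 66.9]
orange [438.1 367.2] 566 [31.1, -667.0, 296.0, 182.4, -78.7]
orange [143.5 261.1] 19 [252.7, 347.6, 33.4, 8.6, 70.9]
orange [ 74.6 231.5] 28 [337.9, 593.6, 43.2, 17.6, -32.1]
orange [ 50.1 181.4] 43 [505.0, 700.4, 71.9, 12.3, 17.4]
orange [ 64.3 178.9] 46 [518.5, 653.0, 76.5, 12.4, 17.2]
orange [ 78.5 176.2] 44 [533.5, 606.2, 73.9, 12.2, 16.1]
orange [186.3 136.1] 74 [700.1, 248.4, 63.3, 24.0, 86.9]
orange [258.4 128.9] 234 [728.7, -6.8, 259.7, 165.0, 87.0]
red [160.5 222.1] 43 [381.1, 293.4, 59.8, 14.1, -0.5]
red [287.3 209.4] 19 [443.4, -118.3, 26.6, 9.8, 2.6]
red [276.8 204.1] 19 [461.1, -81.4, 23.0, 20.0, -86.4]
side
green [275.7 268.4] 210 [470.5, -331.4, 274.5, 165.2, 2.9]
orange [175.4 356.6] 160 [80.0, -609.6, 182.8, 86.1, -43.2]
orange [125.2 360.9] 102 [-61.7, -568.9, 156.5, 21.7, -78.7]
orange [207.5 181.7] 14 [308.2, 153.1, 41.2, 14.9, 45.5]
orange [314.  184.1] 152 [728.9, -5.0, 259.2, 166.0, 87.0]
orange [ 16.8 158.6] 15 [-500.1, 528.4, 49.7, 12.5, -82.5]
orange [288.5 158.6] 23 [696.8, 222.6, 69.3, 21.2, 83.6]
orange [239.5 151.7] 18 [491.8, 329.8, 70.2, 14.0, 76.8]
orange [218.6 149.7] 19 [399.3, 365.4, 63.4, 14.1, 78.9]
orange [257.5 149. ] 20 [578.4, 328.1, 63.4, 14.2, 75.0]
orange [198.  126.5] 20 [338.1, 584.9, 47.8, 30.2, 80.5]
orange [25.7 34.5] 325 [-613.1, 1977.9, 618.6, 423.4, 86.6]
orange [217.8   9.9] 219 [672.6, 2077.9, 758.6, 516.4, -13.2]
orange [83.2 12.3] 232 [-277.6, 2290.3, 616.0, 333.2, -86.4]
red [109.4 380.9] 17 [-91.3, -654.2, 19.1, 9.4, -78.0]
red [256.2 199.5] 13 [461.6, -77.6, 28.3, 15.4, 74.8]
red [219.9 162. ] 26 [373.6, 185.9, 52.1, 11.1, -2.7]
```

View pics/crop1.png

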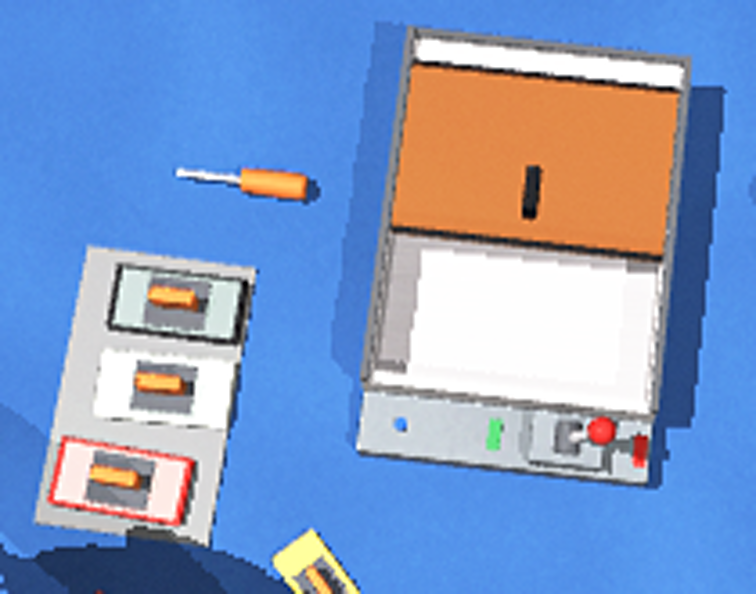

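```bash
python3 - <<'E'
from h import *
I={n:cv2.imread(f"pics/{n}1.png")[:,:,::-1].copy() for n in("top","side")}; C={n:imaging.calibration(n) for n in I}
print("ball",tri(C['top'],(276.8,204.1),C['side'],(256.2,199.5)))
f=lambda u,v,z:np.round(cast(C['top'],(110+u/3.6-.4,85+v/3.6-.4),z)*1000,1)
for nm,u,v,z in(("rearL",410,28,.07),("rearR",690,58,.07),("frontL ledge",358,452,.03),("frontR ledge",648,486,.03),("wallFL",364,383,.07),("wallFR",655,413,.07),("handle top",532,192,.111),("doorFL",393,226,.077),("doorFR",661,253,.077)): print(nm,f(u,v,z))
# ribs
t=[b for b in blobs(I['top'],5,24,120,100,10) if 125<cen(b)[0]<180 and 155<cen(b)[1]<225]
s=[b for b in blobs(I['side'],3,22,120,90,10) if 210<cen(b)[0]<265 and 140<cen(b)[1]<165]
for b in t: print("t",np.round(cen(b),1),rect(C['top'],b,.042))
for b in s: print("s",np.round(cen(b),1),rect(C['side'],b,.042))
t.sort(key=lambda b:cen(b)[1]); s.sort(key=lambda b:-cen(b)[0])
for a,b in zip(t,s): print(tri(C['top'],cen(a),C['side'],cen(b)))
E
```

```text
ball (array([ 0.46052467, -0.08223269,  0.11315947]), np.float64(0.0010991528843809625))
rearL [857.9 124.   70. ]
rearR [ 843.7 -151.5   70. ]
frontL ledge [440.5 145.1  30. ]
frontR ledge [ 425.  -132.5   30. ]
wallFL [499.5 140.9  70. ]
wallFR [ 487.8 -132.9   70. ]
handle top [683.1  -5.5 111. ]
doorFL [652.4 124.8  77. ]
doorFR [ 641.6 -131.2   77. ]
t [141.5 217.1] [399.9, 370.9, 47.5, 16.7, 82.2]
t [154.2 191.2] [492.8, 337.9, 48.4, 18.5, 87.7]
t [157.6 167.4] [577.7, 334.3, 47.2, 19.9, 86.2]
s [239.5 151.4] [491.2, 327.2, 70.2, 14.0, 76.8]
s [218.6 150. ] [398.1, 359.0, 71.0, 14.1, 78.9]
s [257.5 149.2] [576.7, 321.8, 70.9, 14.1, 75.0]
(array([0.58053577, 0.33628373, 0.03215183]), np.float64(0.0005382101633841537))
(array([0.49423013, 0.33943344, 0.03309824]), np.float64(0.0008238914020440869))
(array([0.4011733 , 0.37302895, 0.03407808]), np.float64(0.0003372630031201975))
```

```bash
cat > plan.py <<'E'
import sys
from h import *
def plan(x,y,z,ang,o=None):
    "ang: wanted world direction (deg, mod 180) of tool y"
    o=o or bot.get_obs(); w,a,b,c=o['tool_rot']
    R=cv2.Rodrigues(np.zeros(3))[0]
    from scipy.spatial.transform import Rotation as Ro
    R=Ro.from_quat([a,b,c,w]).as_matrix(); d=R.T@(np.array([x,y,z])-o['eef_pos'])*100
    cur=np.degrees(np.arctan2(R[1,1],R[0,1])); dy=-((ang-cur+90)%180-90)
    R2=R@Ro.from_euler('z',dy,degrees=True).as_matrix(); d2=R2.T@(np.array([x,y,z])-o['eef_pos'])*100
    print("t",round(o['t'],1),"pos",np.round(o['eef_pos'],4),"yang",round(cur,1),"q7",round(o['q'][6],2),"F",np.round(o['contact_force'],1),"w",round(o['gripper_width'],2),round(o['grasp_force'],1))
    print(" shift now:",np.round(d,2),"yaw",round(dy,1)," shift after yaw:",np.round(d2,2))
BO=np.array([.585,0.]);BA=np.radians(-3.)
def box(x,y): # box frame m -> world
    c,s=np.cos(BA),np.sin(BA); return BO+np.array([c*x-s*y,s*x+c*y])
if __name__=="__main__":
    a=sys.argv[1:]
    if a[0]=="box": p=box(float(a[1]),float(a[2])); a=[p[0],p[1],a[3],a[4]]
    plan(*map(float,a))
E
python3 plan.py box .098 0 .2 87
```

```text
t 0.2 pos [0.2885 0.6099 0.2307] yang 64.7 q7 -0.08 F [-0.7 -0.8 -0.5] w 1.0 0.0
 shift now: [-61.95 -38.73   3.12] yaw -22.3  shift after yaw: [-42.61 -59.35   3.12]
```

Request:
{"api": "carry_out", "payload": {"targets": [[-3.9, -2.4, 0, 0, -0.3], [-3.9, -2.4, 0, 0, -0.3], [-3.9, -2.4, 0, 0, -0.3], [-3.9, -2.4, 0, 0, -0.3], [-3.9, -2.4, 0, 0, -0.3], [-3.9, -2.4, 0, 0, -0.3], [-3.9, -2.4, 0, 0, -0.3], [-3.9, -2.4, 0, 0, -0.3], [-3.9, -2.4, 0, 0, -0.3], [-3.9, -2.4, 0, 0, -0.3], [-3.9, -2.4, 0, 0, -0.3], [-3.9, -2.4, 0, 0, -0.3]], "force": 30}}

```text
t: 1.4
eef_pos: [0.5892, 0.1481, 0.2313]
tool_rot: [-0.0, 0.219, 0.976, 0.0]
contact_force: [1.0, 1.2, -0.4]
gripper_width: 0.351
grasp_force: 0.0
```

```bash
python3 plan.py box .098 0 .2 87
```

```text
t 1.4 pos [0.5892 0.1481 0.2313] yang 64.7 q7 0.86 F [ 1.   1.2 -0.4] w 0.35 0.0
 shift now: [-15.02  -9.85   3.13] yaw -22.3  shift after yaw: [-10.16 -14.81   3.13]
```

Request:
{"api": "carry_out", "payload": {"targets": [[-3.8, -2.5, 0, 0, -0.3], [-3.8, -2.5, 0, 0, -0.3], [-3.8, -2.5, 0, 0, -0.3], [-3.7, -2.4, 0, 0, -0.3], [0, 0, 1, -7.4, -0.3], [0, 0, 1, -7.4, -0.3], [0, 0, 1.1, -7.5, -0.3], [0, 0, 0, 0, -0.3]]}}

```text
t: 2.2
eef_pos: [0.6815, -0.0045, 0.1983]
tool_rot: [-0.002, 0.026, 1.0, 0.0]
contact_force: [-0.1, -0.0, 0.7]
gripper_width: 0.348
grasp_force: 0.0
```

```bash
python3 plan.py box .098 0 .2 87; python3 - <<'E'
from h import *
c=imaging.calibration('wrist'); im=imaging.read_camera('wrist'); cv2.imwrite('pics/w1.png',im[:,:,::-1])
print(proj(c,[.683,-.005,.111]),proj(c,[.585,0,.02]))
E
```

```text
t 2.2 pos [ 0.6815 -0.0045  0.1983] yang 87.0 q7 1.51 F [-0.1 -0.   0.7] w 0.35 0.0
 shift now: [-0.14 -0.06 -0.17] yaw 0.0  shift after yaw: [-0.14 -0.06 -0.17]
(np.float64(258.85247479310385), np.float64(199.02806851764225)) (np.float64(258.8555353917008), np.float64(85.50968871365873))
```

View pics/w1.png

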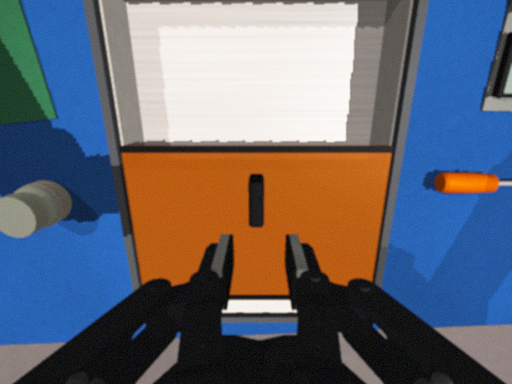

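Request:
{"api": "carry_out", "payload": {"targets": [[0, 0, 4, 0, -0.3], [0, 0, 4, 0, -0.3], [0, 0, 3.2, 0, -0.3], [0, 0, 0, 0, -0.3], [0, 0, 0, 0, -1], [0, 0, 0, 0, -1], [0, 0, 0, 0, -1], [0, 0, 0, 0, -1], [-1, 0, 0, 0, -1], [-0.8, 0, 0, 0, -1], [-0.4, 0, 0, 0, -1], [-0.2, 0, 0, 0, -1]]}}

```text
t: 3.45
eef_pos: [0.7036, -0.0085, 0.089]
tool_rot: [-0.003, 0.028, 1.0, -0.002]
contact_force: [-15.1, -4.5, 1.1]
gripper_width: 0.156
grasp_force: 33.8
```

Request:
{"api": "carry_out", "payload": {"targets": [[0, 0, 0, 0, -1], [0, 0, 0, 0, -1], [-0.2, 0, 0, 0, -1], [0, 0, 0, 0, -1]]}}

```text
t: 3.85
eef_pos: [0.7036, -0.0085, 0.089]
tool_rot: [-0.005, 0.028, 1.0, -0.001]
contact_force: [-16.1, -4.4, 2.4]
gripper_width: 0.156
grasp_force: 33.9
```

Request:
{"api": "carry_out", "payload": {"targets": [[0.2, 0, 0, 0, -1], [0, 0, 0, 0, -0.3], [0, 0, 0, 0, -0.3], [0, 0, 0, 0, -0.3], [0, 0, -4, 0, -0.3], [0, 0, -4, 0, -0.3], [0, 0, -4, 0, -0.3], [4, 0, 0, 0, -0.3], [4, 0, 0, 0, -0.3], [2, 0, 0, 0, -0.3], [0, 0, 0, 0, -0.3]]}}

```text
t: 4.95
eef_pos: [0.6052, 0.0001, 0.2098]
tool_rot: [0.0, 0.026, 1.0, 0.0]
contact_force: [0.5, -0.4, 0.2]
gripper_width: 0.35
grasp_force: 0.0
```

```bash
python3 - <<'E'
from h import *
o=bot.get_obs();print(o['eef_pos'])
c=imaging.calibration('wrist'); im=imaging.read_camera('wrist'); cv2.imwrite('pics/w2.png',im[:,:,::-1])
for x,y,z in((-80,-130,70),(-80,130,70),(-80,-130,20),(-80,130,20),(80,0,70),(-120,-91,109),(-40+165,0,111)):
    from plan import box
    p=box(x/1e3,y/1e3); print((x,y,z),np.round(proj(c,[*p,z/1e3]),1))
E
```

```text
[6.05221698e-01 1.43527732e-04 2.09784360e-01]
(-80, -130, 70) [120.6  78.6]
(-80, 130, 70) [395.2  78.8]
(-80, -130, 20) [141.7  81.7]
(-80, 130, 20) [374.3  81.9]
(80, 0, 70) [258.1 231.2]
(-120, -91, 109) [139.1  18.8]
(125, 0, 111) [258. 288.]
```

View pics/w2.png

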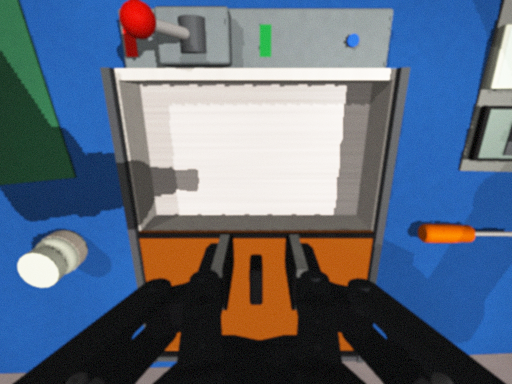

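Request:
{"api": "carry_out", "payload": {"targets": [[0, 0, -0.4, 8.4, -0.3], [0, 0, -0.4, 8.4, -0.3], [0, 0, -0.4, 8.4, -0.3], [0, 0, -0.4, 8.4, -0.3], [0, 0, -0.4, 8.4, -0.3], [0, 0, -0.4, 8.4, -0.3], [0, 0, -0.4, 8.4, -0.3], [0, 0, -0.4, 8.4, -0.3], [0, 0, -0.4, 8.4, -0.3], [0, 0, -0.4, 8.4, -0.3], [0, 0, 0, 8, -0.3], [0, 0, 0, 0, -0.3]]}}

```text
t: 6.2
eef_pos: [0.6085, 0.0001, 0.2489]
tool_rot: [0.001, 0.738, 0.675, 0.001]
contact_force: [0.6, 0.8, 0.1]
gripper_width: 0.349
grasp_force: 0.0
```

```bash
python3 plan.py .47 .33 .25 -5
```

```text
t 6.2 pos [6.085e-01 1.000e-04 2.489e-01] yang -5.0 q7 -0.01 F [0.6 0.8 0.1] w 0.35 0.0
 shift now: [ 31.65 -16.7   -0.16] yaw -0.0  shift after yaw: [ 31.66 -16.68  -0.16]
```

Request:
{"api": "carry_out", "payload": {"targets": [[4, -2.1, 0, 0, -0.3], [4, -2.1, 0, 0, -0.3], [4, -2.1, 0, 0, -0.3], [4, -2.1, 0, 0, -0.3], [4, -2.1, 0, 0, -0.3], [4, -2.1, 0, 0, -0.3], [4, -2.1, 0, 0, -0.3], [3.7, -2, 0, 0, -0.3], [0, 0, 0, 0, -0.3]]}}

```text
t: 7.1
eef_pos: [0.465, 0.338, 0.2483]
tool_rot: [-0.001, 0.732, 0.681, 0.001]
contact_force: [-0.2, 0.9, 0.5]
gripper_width: 0.348
grasp_force: 0.0
```

```bash
cat > ribs.py <<'E'
from h import *
def ribs(name='wrist',zt=.045,save=None,lo=80):
    c=imaging.calibration(name); im=imaging.read_camera(name)
    if save: cv2.imwrite(save,im[:,:,::-1])
    for b in blobs(im,4,24,120,lo,15):
        print(name,np.round(cen(b),0),rect(c,b,zt))
if __name__=="__main__":
    import sys
    print(bot.get_obs()['eef_pos']); ribs('wrist',float(sys.argv[1]),sys.argv[2])
E
python3 ribs.py .045 pics/w3.png
```

```text
[0.46501321 0.33801165 0.24827771]
wrist [478. 337.] [810.8, 39.9, 233.7, 98.2, -43.1]
wrist [172. 275.] [319.9, 179.1, 55.9, 26.4, 27.5]
wrist [429. 210.] [689.7, 262.9, 63.8, 26.6, 85.9]
wrist [105. 166.] [268.1, 353.1, 37.2, 17.7, 65.0]
wrist [282. 164.] [495.4, 339.9, 45.7, 14.3, 87.0]
wrist [347. 162.] [577.7, 335.9, 46.6, 20.7, 85.9]
wrist [209. 145.] [404.7, 370.2, 45.3, 17.6, 83.1]
```

View pics/w3.png

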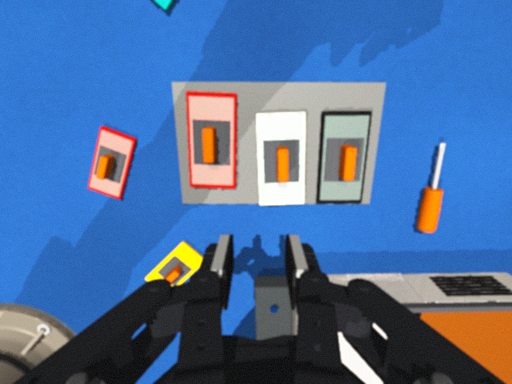

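```bash
python3 plan.py .495 .340 .020 -3
```

```text
t 7.2 pos [0.4669 0.3343 0.2483] yang -4.4 q7 -0.69 F [ 0.4 -0.7 -0.2] w 0.35 0.0
 shift now: [ 0.75  2.76 22.83] yaw -1.4  shift after yaw: [ 0.69  2.78 22.83]
```

Request:
{"api": "carry_out", "payload": {"targets": [[0.7, 2.7, 3.5, -1.4, -0.3], [0, 0, 4, 0, -0.3], [0, 0, 4, 0, -0.3], [0, 0, 4, 0, -0.3], [0, 0, 0, 0, -0.3], [0, 0, 0, 0, -0.3]]}}

```text
t: 7.75
eef_pos: [0.4968, 0.3338, 0.0938]
tool_rot: [0.0, 0.729, 0.684, -0.0]
contact_force: [0.8, 0.6, -0.0]
gripper_width: 0.349
grasp_force: 0.0
```

```bash
python3 plan.py .495 .340 .020 -3;python3 ribs.py .045 pics/w4.png
```

```text
t 7.8 pos [0.4968 0.3338 0.0938] yang -3.6 q7 -0.56 F [ 0.8  0.6 -0. ] w 0.35 0.0
 shift now: [ 0.61 -0.22  7.38] yaw -0.6  shift after yaw: [ 0.61 -0.21  7.38]
[0.49677544 0.33383409 0.09380219]
wrist [136. 333.] [381.2, 226.3, 15.7, 5.1, 52.6]
wrist [490. 271.] [680.6, 271.5, 66.1, 29.8, 86.6]
wrist [257. 204.] [495.6, 341.3, 48.5, 14.0, 86.9]
wrist [366. 202.] [576.5, 337.1, 48.4, 22.2, 86.8]
wrist [131. 171.] [408.2, 371.3, 47.1, 23.1, 83.9]
```

Rib confirmed at (0.4956, 0.341). Grasp and lift.

Request:
{"api": "carry_out", "payload": {"targets": [[0.6, -0.1, 2.5, -0.6, -0.3], [0, 0, 3, 0, -0.3], [0, 0, 1.8, 0, -0.3], [0, 0, 0, 0, -0.3], [0, 0, 0, 0, -1], [0, 0, 0, 0, -1], [0, 0, 0, 0, -1], [0, 0, 0, 0, -1], [0, 0, -2, 0, -1], [0, 0, -4, 0, -1], [0, 0, -5, 0, -1], [0, 0, -5, 0, -1]], "force": 40}}

```text
t: 9.0
eef_pos: [0.4946, 0.3403, 0.1824]
tool_rot: [-0.0, 0.726, 0.688, -0.0]
contact_force: [1.3, 0.3, -2.7]
gripper_width: 0.154
grasp_force: 39.5
```

```bash
python3 plan.py box 0 -.082 .2 87
```

```text
t 9.0 pos [0.4946 0.3403 0.1824] yang -3.0 q7 -0.6 F [ 1.3  0.3 -2.7] w 0.15 39.5
 shift now: [-41.71  10.83  -1.75] yaw 90.0  shift after yaw: [10.81 41.71 -1.75]
```

Request:
{"api": "carry_out", "payload": {"targets": [[-3, 0.8, -0.5, 0, -1], [-4, 1.0, -0.5, 0, -1], [-4, 1.0, -0.5, 0, -1], [-4, 1.0, 0, 0, -1], [-4, 1.0, 0, 0, -1], [-4, 1.0, 0, 0, -1], [-4, 1.0, 0, 0, -1], [-4, 1.0, 0, 0, -1], [-4, 1.0, 0, 0, -1], [-4, 1.0, 0, 0, -1], [-2.7, 1.0, 0, 0, -1]]}}

```text
t: 10.1
eef_pos: [0.5805, -0.0851, 0.1962]
tool_rot: [0.001, 0.727, 0.687, 0.0]
contact_force: [0.2, 0.3, -2.8]
gripper_width: 0.151
grasp_force: 39.5
```

Request:
{"api": "carry_out", "payload": {"targets": [[0, 0, 0, 8.2, -1], [0, 0, 0, 8.2, -1], [0, 0, 0, 8.2, -1], [0, 0, 0, 8.2, -1], [0, 0, 0, 8.2, -1], [0, 0, 0, 8.2, -1], [0, 0, 0, 8.2, -1], [0, 0, 0, 8.2, -1], [0, 0, 0, 8.2, -1], [0, 0, 0, 8.2, -1], [0, 0, 0, 8, -1], [0, 0, 0, 0, -1]]}}

```text
t: 11.3
eef_pos: [0.5808, -0.0809, 0.1956]
tool_rot: [-0.0, 1.0, -0.027, 0.0]
contact_force: [1.1, -0.3, -2.6]
gripper_width: 0.154
grasp_force: 39.5
```

```bash
python3 plan.py box 0 -.082 .04 87
```

```text
t 11.3 pos [ 0.5808 -0.0809  0.1956] yang -93.1 q7 -1.17 F [ 1.1 -0.3 -2.6] w 0.15 39.5
 shift now: [-1.000e-02  1.000e-01  1.556e+01] yaw -0.1  shift after yaw: [-1.000e-02  1.000e-01  1.556e+01]
```

Request:
{"api": "carry_out", "payload": {"targets": [[0, 0.1, 4, 0, -1], [0, 0, 4, 0, -1], [0, 0, 4, 0, -1], [0, 0, 2, 0, -1], [0, 0, 1, 0, -1], [0, 0, 0.5, 0, -1], [0, 0, 0, 0, -1]]}}

```text
t: 12.0
eef_pos: [0.5815, -0.0825, 0.0409]
tool_rot: [-0.0, 1.0, -0.026, 0.001]
contact_force: [0.1, 0.7, -2.5]
gripper_width: 0.155
grasp_force: 39.5
```

Request:
{"api": "carry_out", "payload": {"targets": [[0, 0, 0.2, 0, -1], [0, 0, 0.2, 0, -1], [0, 0, 0, 0, -1], [0, 0, 0, 0, -0.4], [0, 0, 0, 0, -0.3], [0, 0, 0, 0, -0.3], [0, 0, -3, 0, -0.3], [0, 0, -5, 0, -0.3], [0, 0, -5, 0, -0.3], [0, 0, -5, 0, -0.3], [0, 0, 0, 0, -0.3]]}}

```text
t: 13.1
eef_pos: [0.5847, -0.084, 0.223]
tool_rot: [0.0, 1.0, -0.027, 0.006]
contact_force: [1.0, -0.4, -0.8]
gripper_width: 0.347
grasp_force: 0.0
```

```bash
python3 plan.py .5805 .336 .2 -4; python3 ribs.py .062 pics/w5.png
```

```text
t 13.1 pos [ 0.5847 -0.084   0.223 ] yang -93.0 q7 -1.19 F [ 1.  -0.4 -0.8] w 0.35 0.0
 shift now: [ -2.68 -41.92   2.28] yaw -89.0  shift after yaw: [41.87 -3.37  2.28]
[ 0.58467962 -0.08400027  0.22300633]
wrist [ 10. 375.] [304.6, 297.3, 41.6, 25.7, -46.4]
wrist [133. 337.] [364.7, 103.0, 9.7, 5.5, -11.1]
wrist [ 97. 317.] [397.4, 151.5, 46.0, 10.8, -49.9]
wrist [258. 180.] [581.3, -82.5, 46.2, 14.9, -2.7]
wrist [ 3. 81.] [699.9, 171.7, 17.8, 6.9, -19.1]
wrist [172.  51.] [714.5, -5.1, 275.3, 94.7, 87.0]
```

View pics/w5.png

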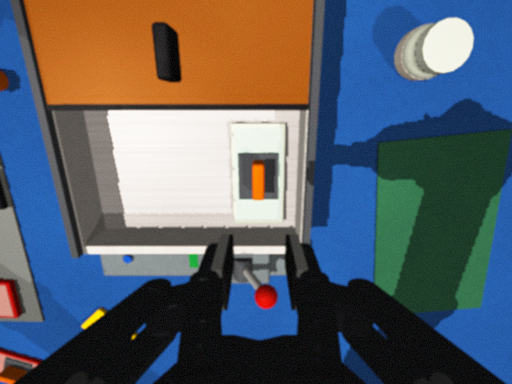

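Request:
{"api": "carry_out", "payload": {"targets": [[-0.3, -3.8, 0, 0, -0.3], [-0.3, -4, 0, 0, -0.3], [-0.3, -4, 0, 0, -0.3], [-0.3, -4, 0, 0, -0.3], [-0.3, -4, 0, 0, -0.3], [-0.3, -4, 0, 0, -0.3], [-0.3, -4, 0, 0, -0.3], [-0.3, -4, 0, 0, -0.3], [-0.3, -4, 0, 0, -0.3], [0, -4, 0, 0, -0.3], [0, -2.1, 0, 0, -0.3]]}}

```text
t: 14.25
eef_pos: [0.5743, 0.3419, 0.2143]
tool_rot: [0.0, 1.0, -0.024, -0.001]
contact_force: [0.1, 1.0, -0.4]
gripper_width: 0.349
grasp_force: 0.0
```

Request:
{"api": "carry_out", "payload": {"targets": [[0, 0, 0.8, -8.1, -0.3], [0, 0, 0.8, -8.1, -0.3], [0, 0, 0.8, -8.1, -0.3], [0, 0, 0.8, -8.1, -0.3], [0, 0, 0.8, -8.1, -0.3], [0, 0, 0.8, -8.1, -0.3], [0, 0, 0.8, -8.1, -0.3], [0, 0, 0.8, -8.1, -0.3], [0, 0, 0.8, -8.1, -0.3], [0, 0, 0.8, -8.1, -0.3], [0, 0, 0.8, -8, -0.3], [0, 0, 0, 0, -0.3]]}}

```text
t: 15.45
eef_pos: [0.5753, 0.3354, 0.1265]
tool_rot: [-0.0, 0.732, 0.682, -0.002]
contact_force: [0.3, -0.7, -0.2]
gripper_width: 0.349
grasp_force: 0.0
```

```bash
python3 ribs.py .045 pics/w6.png;  python3 plan.py .5805 .336 .021 -4
```

```text
[0.57525099 0.33543544 0.12645309]
wrist [ 46. 341.] [341.9, 192.9, 52.5, 23.5, 59.4]
wrist [ 78. 313.] [382.5, 215.3, 64.8, 34.0, 77.7]
wrist [392. 257.] [693.9, 268.9, 65.1, 24.4, 86.6]
wrist [266. 196.] [581.5, 336.8, 49.3, 14.1, 85.9]
wrist [ 61. 170.] [411.9, 370.6, 49.1, 30.7, 83.5]
t 15.5 pos [0.5757 0.3359 0.1272] yang -4.3 q7 -0.46 F [-1.2  0.4  0.2] w 0.35 0.0
 shift now: [ 0.07  0.5  10.62] yaw -0.3  shift after yaw: [ 0.06  0.5  10.62]
```

Request:
{"api": "carry_out", "payload": {"targets": [[0.1, 0.6, 3, 0, -0.3], [0, 0, 4, 0, -0.3], [0, 0, 2.6, 0, -0.3], [0, 0, 1, 0, -0.3], [0, 0, 0, 0, -0.3], [0, 0, 0, 0, -1], [0, 0, 0, 0, -1], [0, 0, 0, 0, -1], [0, 0, 0, 0, -1], [0, 0, -3, 0, -1], [0, 0, -5, 0, -1], [0, 0, -5, 0, -1]]}}

```text
t: 16.7
eef_pos: [0.5811, 0.3376, 0.153]
tool_rot: [-0.0, 0.731, 0.682, -0.001]
contact_force: [1.5, 0.6, -1.5]
gripper_width: 0.151
grasp_force: 41.1
```

```bash
python3 plan.py box 0 0 .2 87
```

```text
t 16.7 pos [0.5811 0.3376 0.153 ] yang -4.0 q7 -0.47 F [ 1.5  0.6 -1.5] w 0.15 41.1
 shift now: [-33.66   2.75  -4.65] yaw 89.0  shift after yaw: [ 2.15 33.7  -4.65]
```

Request:
{"api": "carry_out", "payload": {"targets": [[-2, 0.2, -2.5, 0, -1], [-3.5, 0.3, -2, 0, -1], [-4, 0.3, 0, 0, -1], [-4, 0.3, 0, 0, -1], [-4, 0.3, 0, 0, -1], [-4, 0.3, 0, 0, -1], [-4, 0.3, 0, 0, -1], [-4, 0.3, 0, 0, -1], [-4, 0.3, 0, 0, -1], [-0.2, 0.2, 0, 0, -1]]}}

```text
t: 17.7
eef_pos: [0.5854, -0.0078, 0.1979]
tool_rot: [0.001, 0.735, 0.678, -0.001]
contact_force: [0.2, 0.4, -2.3]
gripper_width: 0.154
grasp_force: 41.2
```

Request:
{"api": "carry_out", "payload": {"targets": [[0, 0, 0, 8.1, -1], [0, 0, 0, 8.1, -1], [0, 0, 0, 8.1, -1], [0, 0, 0, 8.1, -1], [0, 0, 0, 8.1, -1], [0, 0, 0, 8.1, -1], [0, 0, 0, 8.1, -1], [0, 0, 0, 8.1, -1], [0, 0, 0, 8.1, -1], [0, 0, 0, 8.1, -1], [0, 0, 0, 8, -1], [0, 0, 0, 0, -1]]}}

```text
t: 18.9
eef_pos: [0.5861, 0.0007, 0.1971]
tool_rot: [0.0, 1.0, -0.027, -0.0]
contact_force: [1.0, -0.3, -1.7]
gripper_width: 0.152
grasp_force: 41.2
```

```bash
python3 plan.py box 0 0 .038 87
```

```text
t 18.9 pos [0.5861 0.0007 0.1971] yang -93.0 q7 -1.3 F [ 1.  -0.3 -1.7] w 0.15 41.2
 shift now: [-0.1   0.07 15.91] yaw -0.0  shift after yaw: [-0.1   0.07 15.91]
```

Request:
{"api": "carry_out", "payload": {"targets": [[-0.2, 0.1, 4, 0, -1], [0, 0, 4, 0, -1], [0, 0, 4, 0, -1], [0, 0, 2, 0, -1], [0, 0, 1, 0, -1], [0, 0, 0.5, 0, -1], [0, 0, 0.3, 0, -1], [0, 0, 0, 0, -1]]}}

```text
t: 19.7
eef_pos: [0.5853, -0.001, 0.041]
tool_rot: [-0.001, 1.0, -0.026, 0.001]
contact_force: [-0.6, -0.6, 1.4]
gripper_width: 0.151
grasp_force: 41.5
```

Request:
{"api": "carry_out", "payload": {"targets": [[0, 0, 0, 0, -0.4], [0, 0, 0, 0, -0.3], [0, 0, 0, 0, -0.3], [0, 0, -3, 0, -0.3], [0, 0, -5, 0, -0.3], [0, 0, -5, 0, -0.3], [0, 0, -5, 0, -0.3], [0, 0, 0, 0, -0.3]]}}

```text
t: 20.5
eef_pos: [0.5883, -0.0021, 0.2261]
tool_rot: [-0.001, 1.0, -0.027, 0.006]
contact_force: [-0.1, 0.0, -0.3]
gripper_width: 0.352
grasp_force: 0.0
```

```bash
python3 plan.py .402 .372 .2 -7; python3 ribs.py .062 pics/w7.png
```

```text
t 20.5 pos [ 0.5883 -0.0021  0.2261] yang -93.0 q7 -1.32 F [-0.1  0.  -0.3] w 0.35 0.0
 shift now: [-20.62 -36.36   2.45] yaw -86.0  shift after yaw: [ 34.85 -23.08   2.45]
[ 0.58829231 -0.00210104  0.22611375]
wrist [173. 346.] [344.7, 129.3, 32.2, 23.0, -37.6]
wrist [143. 327.] [381.5, 170.2, 16.1, 7.1, -46.1]
wrist [ 17. 305.] [425.6, 333.0, 53.9, 33.0, 83.2]
wrist [258. 180.] [582.9, -1.5, 46.8, 15.2, -3.5]
wrist [327. 178.] [581.2, -79.9, 46.8, 20.1, -1.2]
wrist [44. 79.] [704.1, 215.1, 67.4, 20.1, 87.0]
wrist [259.  51.] [714.5, -9.4, 275.4, 94.7, 86.9]
```

Request:
{"api": "carry_out", "payload": {"targets": [[-1.9, -3.3, 0, 0, -0.3], [-2.1, -3.7, 0, 0, -0.3], [-2.1, -3.7, 0, 0, -0.3], [-2.1, -3.7, 0, 0, -0.3], [-2.1, -3.7, 0, 0, -0.3], [-2.1, -3.7, 0, 0, -0.3], [-2.1, -3.7, 0, 0, -0.3], [-2.1, -3.7, 0, 0, -0.3], [-2.1, -3.7, 0, 0, -0.3], [-2, -3.4, 0, 0, -0.3]]}}

```text
t: 21.55
eef_pos: [0.3948, 0.3739, 0.2183]
tool_rot: [0.0, 1.0, -0.026, -0.001]
contact_force: [-0.0, 1.7, 0.2]
gripper_width: 0.35
grasp_force: 0.0
```

Request:
{"api": "carry_out", "payload": {"targets": [[0, 0, 0.8, -7.9, -0.3], [0, 0, 0.8, -7.9, -0.3], [0, 0, 0.8, -7.9, -0.3], [0, 0, 0.8, -7.9, -0.3], [0, 0, 0.8, -7.9, -0.3], [0, 0, 0.8, -7.9, -0.3], [0, 0, 0.8, -7.9, -0.3], [0, 0, 0.8, -7.8, -0.3], [0, 0, 0.8, -7.8, -0.3], [0, 0, 0.8, -7.8, -0.3], [0, 0, 0.8, -7.8, -0.3], [0, 0, 0, 0, -0.3]]}}

```text
t: 22.75
eef_pos: [0.3956, 0.3713, 0.1295]
tool_rot: [0.0, 0.746, 0.666, -0.002]
contact_force: [-0.7, -0.3, 0.6]
gripper_width: 0.351
grasp_force: 0.0
```

```bash
python3 ribs.py .045 pics/w8.png;  python3 plan.py .402 .372 .021 -7
```

```text
[0.39558221 0.37127684 0.12952726]
wrist [233. 326.] [350.8, 231.1, 44.7, 27.3, -50.6]
wrist [121. 225.] [268.3, 358.2, 40.0, 15.3, 63.1]
wrist [267. 194.] [403.2, 373.4, 48.7, 14.6, 83.6]
t 22.8 pos [0.396  0.3716 0.1302] yang -6.7 q7 -0.73 F [ 1.  -0.1  0.3] w 0.35 0.0
 shift now: [ 0.13  0.61 10.92] yaw 0.3  shift after yaw: [ 0.13  0.61 10.92]
```

Request:
{"api": "carry_out", "payload": {"targets": [[0.1, 0.7, 3, 0, -0.3], [0, 0, 4, 0, -0.3], [0, 0, 2.9, 0, -0.3], [0, 0, 1, 0, -0.3], [0, 0, 0, 0, -0.3], [0, 0, 0, 0, -1], [0, 0, 0, 0, -1], [0, 0, 0, 0, -1], [0, 0, 0, 0, -1], [0, 0, -3, 0, -1], [0, 0, -5, 0, -1], [0, 0, -5, 0, -1]]}}

```text
t: 24.0
eef_pos: [0.4031, 0.3719, 0.1535]
tool_rot: [0.0, 0.746, 0.666, -0.001]
contact_force: [0.4, 1.6, -1.3]
gripper_width: 0.151
grasp_force: 40.5
```

```bash
python3 plan.py box 0 .082 .2 87
```

```text
t 24.0 pos [0.4031 0.3719 0.1535] yang -6.5 q7 -0.73 F [ 0.4  1.6 -1.3] w 0.15 40.5
 shift now: [-26.7   21.79  -4.63] yaw 86.5  shift after yaw: [20.1  27.99 -4.63]
```

Request:
{"api": "carry_out", "payload": {"targets": [[-2, 1.6, -2.5, 0, -1], [-3.1, 2.5, -2, 0, -1], [-3.1, 2.5, 0, 0, -1], [-3.1, 2.5, 0, 0, -1], [-3.1, 2.5, 0, 0, -1], [-3.1, 2.5, 0, 0, -1], [-3.1, 2.6, 0, 0, -1], [-3.1, 2.6, 0, 0, -1], [-3, 2.5, 0, 0, -1]]}}

```text
t: 24.9
eef_pos: [0.5905, 0.0811, 0.1975]
tool_rot: [-0.0, 0.746, 0.666, 0.0]
contact_force: [0.1, 0.8, -1.7]
gripper_width: 0.156
grasp_force: 40.6
```

Request:
{"api": "carry_out", "payload": {"targets": [[0, 0, 0, 7.9, -1], [0, 0, 0, 7.9, -1], [0, 0, 0, 7.9, -1], [0, 0, 0, 7.9, -1], [0, 0, 0, 7.9, -1], [0, 0, 0, 7.9, -1], [0, 0, 0, 7.9, -1], [0, 0, 0, 7.9, -1], [0, 0, 0, 7.9, -1], [0, 0, 0, 7.9, -1], [0, 0, 0, 7.5, -1], [0, 0, 0, 0, -1]]}}

```text
t: 26.1
eef_pos: [0.5897, 0.083, 0.1971]
tool_rot: [0.0, 1.0, -0.027, -0.0]
contact_force: [0.1, -0.2, -1.6]
gripper_width: 0.156
grasp_force: 40.6
```

```bash
python3 plan.py box 0 .082 .038 87
```

```text
t 26.1 pos [0.5897 0.083  0.1971] yang -93.1 q7 -1.36 F [ 0.1 -0.2 -1.6] w 0.16 40.6
 shift now: [-0.03  0.11 15.91] yaw -0.1  shift after yaw: [-0.03  0.11 15.91]
```

Request:
{"api": "carry_out", "payload": {"targets": [[-0.2, 0.1, 4, 0, -1], [0, 0, 4, 0, -1], [0, 0, 4, 0, -1], [0, 0, 2, 0, -1], [0, 0, 1, 0, -1], [0, 0, 0.5, 0, -1], [0, 0, 0.3, 0, -1], [0, 0, 0, 0, -1]]}}

```text
t: 26.9
eef_pos: [0.589, 0.0817, 0.0408]
tool_rot: [-0.001, 1.0, -0.026, 0.001]
contact_force: [0.8, -0.1, -1.4]
gripper_width: 0.153
grasp_force: 40.5
```

Request:
{"api": "carry_out", "payload": {"targets": [[0, 0, 0, 0, -0.4], [0, 0, 0, 0, -0.3], [0, 0, 0, 0, -0.3], [0, 0, -3, 0, -0.3], [0, 0, -5, 0, -0.3], [0, 0, -5, 0, -0.3], [0, 0, -5, 0, -0.3], [0, 0, 0, 0, -0.3]]}}

```text
t: 27.7
eef_pos: [0.5919, 0.0809, 0.2261]
tool_rot: [-0.001, 1.0, -0.027, 0.005]
contact_force: [0.0, -0.1, 0.1]
gripper_width: 0.352
grasp_force: 0.0
```

```bash
python3 plan.py .706 -.0065 .2 87; python3 ribs.py .062 pics/w9.png
```

```text
t 27.7 pos [0.5919 0.0809 0.2261] yang -93.0 q7 -1.38 F [ 0.  -0.1  0.1] w 0.35 0.0
 shift now: [11.83  8.13  2.71] yaw -0.0  shift after yaw: [11.82  8.14  2.71]
[0.59194516 0.08089813 0.22610472]
wrist [230. 328.] [374.6, 134.7, 36.5, 10.3, 40.9]
wrist [328. 179.] [583.5, 1.6, 46.6, 20.4, -3.6]
wrist [259. 179.] [588.2, 81.7, 47.8, 15.0, -2.6]
wrist [397. 177.] [581.8, -76.4, 46.2, 25.5, -4.2]
wrist [113.  78.] [704.5, 226.4, 62.9, 20.5, 84.9]
wrist [347.  50.] [714.0, -13.7, 275.1, 93.6, 87.0]
```

View pics/w9.png

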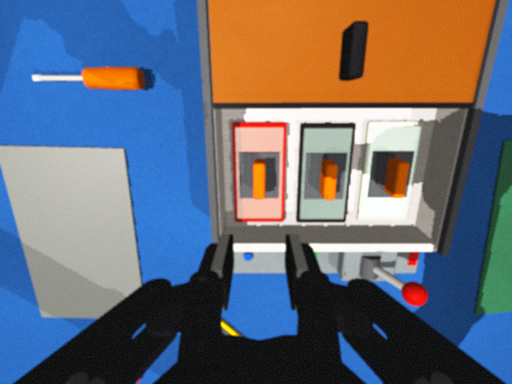

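Request:
{"api": "carry_out", "payload": {"targets": [[4, 2.7, 0, 0, -0.3], [4, 2.7, 0, 0, -0.3], [3.8, 2.7, 0, 0, -0.3], [0, 0, 0, 0, -0.3], [0, 0, 4, 0, -0.3], [0, 0, 4, 0, -0.3], [0, 0, 4, 0, -0.3], [0, 0, 1.8, 0, -0.3], [0, 0, 0, 0, -0.3], [0, 0, 0, 0, -0.3]]}}

```text
t: 28.75
eef_pos: [0.7014, -0.0054, 0.0812]
tool_rot: [0.0, 1.0, -0.026, -0.0]
contact_force: [0.1, -0.1, 0.6]
gripper_width: 0.35
grasp_force: 0.0
```

Request:
{"api": "carry_out", "payload": {"targets": [[0, 0, -0.6, 0, -0.3], [0, 0, 0, 0, -1], [0, 0, 0, 0, -1], [0, 0, 0, 0, -1], [0, 0, 0, 0, -1], [-1, 0, 0, 0, -1], [-2, 0, 0, 0, -1], [-2, 0, 0, 0, -1], [-2, 0, 0, 0, -1], [-2, 0, 0, 0, -1], [-2, 0, 0, 0, -1], [0, 0, 0, 0, -1]]}}

```text
t: 29.95
eef_pos: [0.5904, -0.0026, 0.0891]
tool_rot: [0.001, 1.0, -0.028, 0.001]
contact_force: [-2.4, -7.3, 5.5]
gripper_width: 0.153
grasp_force: 41.2
```

Request:
{"api": "carry_out", "payload": {"targets": [[-1, 0, 0, 0, -1], [-1.5, 0, 0, 0, -1], [-1.2, 0, 0, 0, -1], [-0.6, 0, 0, 0, -1], [-0.4, 0, 0, 0, -1], [0, 0, 0, 0, -1], [0, 0, 0, 0, -1]]}}

```text
t: 30.65
eef_pos: [0.5455, -0.0002, 0.089]
tool_rot: [0.001, 1.0, -0.027, 0.002]
contact_force: [-2.9, -7.1, 10.2]
gripper_width: 0.151
grasp_force: 42.6
```

Request:
{"api": "carry_out", "payload": {"targets": [[-0.5, 0, 0, 0, -1], [-0.2, 0, 0, 0, -1], [-0.2, 0, 0, 0, -1], [0, 0, 0, 0, -1], [0, 0, 0, 0, -1]]}}

```text
t: 31.15
eef_pos: [0.5375, 0.0002, 0.0891]
tool_rot: [0.002, 1.0, -0.027, 0.002]
contact_force: [0.7, -8.4, 6.0]
gripper_width: 0.155
grasp_force: 42.2
```

Request:
{"api": "carry_out", "payload": {"targets": [[-0.2, 0, 0, 0, -1], [-0.2, 0, 0, 0, -1], [0, 0, 0, 0, -1], [-0.2, 0, 0, 0, -1], [0, 0, 0, 0, -1]]}}

```text
t: 31.65
eef_pos: [0.5374, 0.0002, 0.0893]
tool_rot: [0.003, 1.0, -0.027, 0.008]
contact_force: [21.6, -11.3, -19.4]
gripper_width: 0.153
grasp_force: 40.0
```

Request:
{"api": "carry_out", "payload": {"targets": [[0.3, 0, 0, 0, -1], [0.2, 0, 0, 0, -1], [0, 0, 0, 0, -0.5], [0, 0, 0, 0, -0.3], [0, 0, 0, 0, 0], [0, 0, -3, 0, 0], [0, 0, -4, 0, 0], [0, 0, -4, 0, 0], [0, 0, 0, 0, 0]]}}

```text
t: 32.55
eef_pos: [0.5376, 0.0033, 0.2017]
tool_rot: [-0.001, 1.0, -0.026, 0.004]
contact_force: [-0.1, 0.5, 0.0]
gripper_width: 0.5
grasp_force: 0.0
```

```bash
python3 plan.py .4605 -.083 .2 87; python3 - <<'E'
from h import *; from plan import box
c=imaging.calibration('wrist'); im=imaging.read_camera('wrist'); cv2.imwrite('pics/w10.png',im[:,:,::-1])
for p in((-.04,0,.111),(-.088,0,.077),(.088,0,.077)): print(np.round(proj(c,[*box(*p[:2]),p[2]]),1))
E
```

```text
t 32.5 pos [0.5376 0.0033 0.2017] yang -93.0 q7 -1.25 F [-0.1  0.5  0. ] w 0.5 0.0
 shift now: [-7.25  9.02  0.09] yaw 0.0  shift after yaw: [-7.25  9.02  0.09]
[259.6 188.8]
[259.5 222.4]
[259.7  34.8]
```

View pics/w10.png

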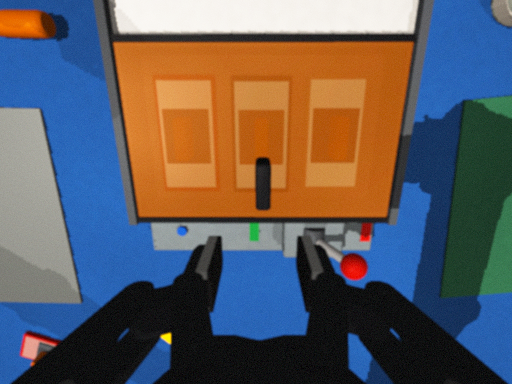

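Request:
{"api": "carry_out", "payload": {"targets": [[-2.4, 3, 0, 0, 0], [-2.4, 3, 0, 0, 0], [-2.4, 3, 0, 0, 0], [0, 0, 0, 0, 0], [0, 0, 0, 0, 0]]}}

```text
t: 33.1
eef_pos: [0.4572, -0.0824, 0.1966]
tool_rot: [-0.001, 1.0, -0.027, -0.001]
contact_force: [1.0, 0.5, -0.1]
gripper_width: 0.498
grasp_force: 0.0
```

```bash
python3 plan.py .4605 -.083 .092 87; python3 - <<'E'
from h import *
c=imaging.calibration('wrist'); im=imaging.read_camera('wrist'); cv2.imwrite('pics/w11.png',im[:,:,::-1])
for b in blobs(im,0,4,150,60,100)+blobs(im,175,180,150,60,100): print(cen(b),cast(c,cen(b),.109),rect(c,b,.109))
E
```

```text
t 33.1 pos [ 0.4572 -0.0824  0.1966] yang -93.1 q7 -1.15 F [ 1.   0.5 -0.1] w 0.5 0.0
 shift now: [ 0.34  0.06 10.46] yaw -0.1  shift after yaw: [ 0.34  0.06 10.46]
(261.3499529633114, 192.56475384132955) [ 0.46137551 -0.08500796  0.109     ] [460.8, -85.1, 24.2, 23.8, -3.0]
(296.9727564102564, 170.37660256410254) [ 0.4797903  -0.11645196  0.109     ] [480.0, -116.4, 21.1, 8.6, -3.0]
```

Request:
{"api": "carry_out", "payload": {"targets": [[0.4, 0.3, 3, 0, 0], [0, 0, 4, 0, 0], [0, 0, 3.3, 0, 0], [0, 0, 0, 0, -0.2], [0, 0, 0, 0, -0.2], [0, 0, 0, 0, -0.2]]}}

```text
t: 33.75
eef_pos: [0.4634, -0.0859, 0.0956]
tool_rot: [0.0, 1.0, -0.026, 0.001]
contact_force: [0.4, -0.0, -0.2]
gripper_width: 0.401
grasp_force: 0.0
```

Request:
{"api": "carry_out", "payload": {"targets": [[0, -1, 0, 0, -0.2], [0, -1.2, 0, 0, -0.2], [0, -1.2, 0, 0, -0.2], [0, -1.2, 0, 0, -0.2], [0, -1.2, 0, 0, -0.2], [0, -0.5, 0, 0, -0.2], [0, 0, 0, 0, -0.2], [0, 0, 0, 0, -0.2]]}}

```text
t: 34.55
eef_pos: [0.4652, -0.0228, 0.0943]
tool_rot: [-0.0, 1.0, -0.026, -0.0]
contact_force: [0.4, -0.2, -0.4]
gripper_width: 0.402
grasp_force: 0.0
```

Request:
{"api": "carry_out", "payload": {"targets": [[0, -0.2, 0, 0, -0.2], [0, -0.2, 0, 0, -0.2], [0, -0.2, 0, 0, -0.2], [0, 0, 0, 0, -0.2], [0, 0, 0, 0, -0.2]]}}

```text
t: 35.05
eef_pos: [0.4654, -0.0203, 0.0943]
tool_rot: [0.002, 1.0, -0.028, 0.001]
contact_force: [0.0, -9.9, -3.4]
gripper_width: 0.395
grasp_force: 4.7
```

```bash
python3 - <<'E'
from h import *; from plan import box
o=bot.get_obs();print(o['eef_pos'],o['contact_force']);
for z in(.115,.109): print(box(-.120,-.060+.065*np.sin(.5)))
for n in('wrist','top'):
    c=imaging.calibration(n); im=imaging.read_camera(n); cv2.imwrite(f'pics/l1{n}.png',im[:,:,::-1])
    for b in blobs(im,0,5,150,60,20): print(n,np.round(cen(b)),cast(c,cen(b),.109),rect(c,b,.109))
E
```

```text
[ 0.46542582 -0.02030974  0.09433952] [ 0.01301447 -9.92606688 -3.3707771 ]
[ 0.46365523 -0.0225175 ]
[ 0.46365523 -0.0225175 ]
wrist [269. 263.] [ 0.46411355 -0.02572763  0.109     ] [463.8, -25.7, 26.7, 26.0, 36.8]
wrist [390. 207.] [ 0.49294832 -0.08782099  0.109     ] [492.7, -87.8, 18.2, 7.5, -2.9]
```

Request:
{"api": "carry_out", "payload": {"targets": [[0, -0.2, 0, 0, -0.2], [0, 0, 0, 0, -0.2], [0, 0, 0, 0, -0.2], [0, 0, 0, 0, -0.2], [0, 0, 0, 0, -0.2], [0, 0, 0, 0, -0.2], [0, 0, 0, 0, -0.2], [0, 0, 0, 0, -0.2], [0, 0, 0, 0, -0.2], [0, 0, 0, 0, -0.2], [0, 0, 0, 0, -0.2], [0, 0, 0, 0, -0.2]]}}

```text
t: 36.35
eef_pos: [0.4655, -0.0201, 0.0944]
tool_rot: [0.003, 1.0, -0.029, 0.001]
contact_force: [1.3, -15.2, -4.3]
gripper_width: 0.4
grasp_force: 7.4
```

Request:
{"api": "carry_out", "payload": {"targets": [[0, 0, 0, 0, -0.2], [0, 0, 0, 0, -0.2], [0, 0, 0, 0, -0.2], [0, 0, 0, 0, -0.2], [0, 0, 0, 0, -0.2], [0, 0, 0, 0, -0.2], [0, 0, 0, 0, -0.2], [0, 0, 0, 0, -0.2], [0, 0, 0, 0, -0.2], [0, 0, 0, 0, -0.2], [0, 0, 0, 0, -0.2], [0, 0, 0, 0, -0.2]]}}

```text
t: 37.55
eef_pos: [0.4654, -0.0201, 0.0943]
tool_rot: [0.003, 1.0, -0.029, 0.001]
contact_force: [-0.5, -15.1, -3.6]
gripper_width: 0.397
grasp_force: 7.4
```

Request:
{"api": "carry_out", "payload": {"targets": [[0, 0, 0, 0, -0.2], [0, 0, 0, 0, -0.2], [0, 0, 0, 0, -0.2], [0, 0, 0, 0, -0.2], [0, 0, 0, 0, -0.2], [0, 0, 0, 0, -0.2], [0, 0, 0, 0, -0.2], [0, 0, 0, 0, -0.2], [0, 0, 0, 0, -0.2], [0, 0, 0, 0, -0.2], [0, 0, 0, 0, -0.2], [0, 0, 0, 0, -0.2]]}}

```text
t: 38.75
eef_pos: [0.4654, -0.0201, 0.0943]
tool_rot: [0.003, 1.0, -0.029, 0.001]
contact_force: [0.5, -15.7, -4.1]
gripper_width: 0.4
grasp_force: 7.4
```

```bash
python3 - <<'E'
from h import *
from plan import box
c=imaging.calibration('wrist'); im=imaging.read_camera('wrist')
o=bot.get_obs();print(o['t'],o['eef_pos'],o['contact_force'])
cv2.imwrite('pics/w12.png',im[:,:,::-1]); print(proj(c,[*box(-.12,-.060+.031),.109]),proj(c,[*box(-.088,0),.077]))
E
```

```text
38.8 [ 0.46545619 -0.02010815  0.09435352] [  0.44870768 -14.68830313  -4.26312708]
(np.float64(263.3132496417435), np.float64(264.2745557610948)) (np.float64(214.5336698775188), np.float64(189.34775962903953))
```

View pics/w12.png

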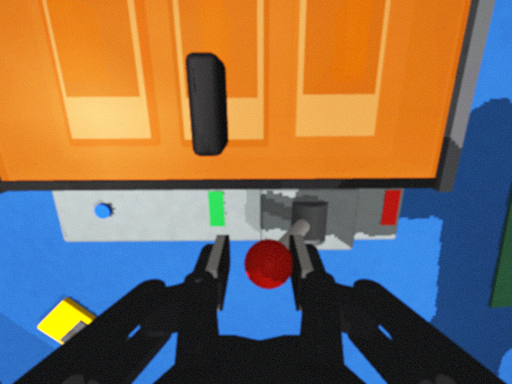

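Request:
{"api": "carry_out", "payload": {"targets": [[0, 1, 0, 0, -0.2], [0, 1.2, 0, 0, -0.2], [0, 1.2, 0, 0, -0.2], [0, 1.2, 0, 0, -0.2], [0, 1.2, 0, 0, -0.2], [0, 1, 0, 0, -0.2], [0, 0.4, 0, 0, -0.2], [0, 0, 0, 0, -0.2], [0, 0, 0, 0, -0.2]]}}

```text
t: 39.7
eef_pos: [0.4619, -0.0869, 0.0942]
tool_rot: [0.0, 1.0, -0.026, -0.0]
contact_force: [-0.3, 0.1, -0.1]
gripper_width: 0.4
grasp_force: 0.0
```

Request:
{"api": "carry_out", "payload": {"targets": [[0, 0.2, 0, 0, -0.2], [0, 0.2, 0, 0, -0.2], [0, 0, 0, 0, -0.2]]}}

```text
t: 40.0
eef_pos: [0.4617, -0.0907, 0.0942]
tool_rot: [-0.0, 1.0, -0.026, -0.0]
contact_force: [-0.7, 0.5, 0.3]
gripper_width: 0.399
grasp_force: 0.3
```

Request:
{"api": "carry_out", "payload": {"targets": [[0, 0.2, 0, 0, -0.2], [0, 0.2, 0, 0, -0.2], [0, 0.2, 0, 0, -0.2], [0, 0, 0, 0, -0.2], [0, 0, 0, 0, -0.2]]}}

```text
t: 40.5
eef_pos: [0.4617, -0.0921, 0.094]
tool_rot: [-0.003, 1.0, -0.024, -0.001]
contact_force: [1.4, 14.5, 2.3]
gripper_width: 0.404
grasp_force: 7.2
```

Request:
{"api": "carry_out", "payload": {"targets": [[0, -0.7, 0, 0, 0], [0, 0, 0, 0, 0], [0, 0, 0, 0, 0], [0, 0, -4, 0, 0], [0, 0, -4, 0, 0], [0, 0, -3, 0, 0], [0, 0, 0, 0, -0.3], [0, 0, 0, 0, -0.3]]}}

```text
t: 41.3
eef_pos: [0.462, -0.0901, 0.2045]
tool_rot: [-0.0, 1.0, -0.026, 0.001]
contact_force: [-1.3, -0.1, -0.4]
gripper_width: 0.352
grasp_force: 0.0
```

```bash
python3 plan.py .5376 .001 .088 87; python3 - <<'E'
from h import *
c=imaging.calibration('wrist'); im=imaging.read_camera('wrist'); cv2.imwrite('pics/w13.png',im[:,:,::-1]); print(im.mean())
for b in blobs(im,0,4,150,60,100): print(cen(b),cast(c,cen(b),.109),rect(c,b,.109))
E
```

```text
t 41.3 pos [ 0.462  -0.0901  0.2045] yang -93.0 q7 -1.14 F [-1.3 -0.1 -0.4] w 0.35 0.0
 shift now: [ 7.06 -9.49 11.67] yaw -0.0  shift after yaw: [ 7.06 -9.49 11.67]
111.71739535861545
(9.249174917491748, 318.76072607260727) [0.33489972 0.18478025 0.109     ] [331.3, 185.2, 35.3, 14.3, -6.4]
(255.6242735042735, 194.91589743589745) [ 0.46165247 -0.08742527  0.109     ] [461.3, -87.7, 23.9, 23.3, 24.5]
(289.4175, 173.525) [ 0.48017256 -0.11854978  0.109     ] [480.0, -118.7, 21.3, 8.1, -1.3]
```

Request:
{"api": "carry_out", "payload": {"targets": [[2.4, -3.2, 0, 0, -0.3], [2.4, -3.2, 0, 0, -0.3], [2.3, -3.1, 0, 0, -0.3], [0, 0, 3, 0, -0.3], [0, 0, 4, 0, -0.3], [0, 0, 3, 0, -0.3], [0, 0, 1.4, 0, -0.3], [0, 0, 0, 0, -0.3]]}}

```text
t: 42.15
eef_pos: [0.5359, 0.0005, 0.0881]
tool_rot: [0.001, 1.0, -0.027, -0.002]
contact_force: [-0.6, -0.8, -0.5]
gripper_width: 0.35
grasp_force: 0.0
```

Request:
{"api": "carry_out", "payload": {"targets": [[0, 0, 0, 0, -1], [0, 0, 0, 0, -1], [0, 0, 0, 0, -1], [0, 0, 0, 0, -1], [1, 0, 0, 0, -1], [2, 0, 0, 0, -1], [2, 0, 0, 0, -1], [2, 0, 0, 0, -1], [2, 0, 0, 0, -1], [2, 0, 0, 0, -1], [2, 0, 0, 0, -1], [0, 0, 0, 0, -1]]}}

```text
t: 43.35
eef_pos: [0.6699, -0.0067, 0.0912]
tool_rot: [0.001, 1.0, -0.026, 0.002]
contact_force: [2.2, -3.6, -1.8]
gripper_width: 0.153
grasp_force: 42.6
```

Request:
{"api": "carry_out", "payload": {"targets": [[1, 0, 0, 0, -1], [1, 0, 0, 0, -1], [0.6, 0, 0, 0, -1], [0.4, 0, 0, 0, -1], [0.2, 0, 0, 0, -1], [0, 0, 0, 0, -1], [0, 0, 0, 0, -1]]}}

```text
t: 44.05
eef_pos: [0.7001, -0.0082, 0.0912]
tool_rot: [0.001, 1.0, -0.027, 0.001]
contact_force: [-0.5, -5.5, 2.0]
gripper_width: 0.151
grasp_force: 43.0
```

Request:
{"api": "carry_out", "payload": {"targets": [[0, 0, 0, 0, -0.5], [0, 0, 0, 0, -0.3], [0, 0, 0, 0, -0.3], [0, 0, -4, 0, -0.3], [0, 0, -4, 0, -0.3], [0, 0, -4, 0, -0.3], [-4, 2.4, 0, 0, -0.3], [-4, 2.4, 0, 0, -0.3], [-3.5, 2, 0, 0, -0.3], [0, 0, 0, 0, -0.3], [0, 0, 0, 0, -0.3]]}}

```text
t: 45.15
eef_pos: [0.5809, -0.0687, 0.2107]
tool_rot: [-0.001, 1.0, -0.027, 0.0]
contact_force: [0.8, 1.5, 0.3]
gripper_width: 0.35
grasp_force: 0.0
```

```bash
python3 ribs.py .062 pics/w14.png; python3 plan.py .5813 -.0825 .038 87; python3 -c "
from ribs import ribs; ribs('top',.06,'pics/t2.png')" | head -20
```

```text
[ 0.58087062 -0.06868942  0.21074026]
wrist [ 12. 375.] [307.2, 300.4, 42.2, 20.1, -48.3]
wrist [135. 334.] [373.3, 108.7, 11.3, 5.9, -46.0]
wrist [ 98. 318.] [403.5, 152.2, 38.6, 5.4, -54.4]
wrist [199. 179.] [582.6, -3.9, 46.7, 19.2, -2.9]
wrist [127. 178.] [587.8, 75.0, 46.7, 25.6, -3.3]
wrist [272. 177.] [581.3, -83.1, 45.3, 15.2, -2.6]
wrist [ 4. 74.] [699.0, 173.2, 19.0, 8.5, -19.6]
wrist [185.  50.] [708.2, -5.5, 276.0, 86.6, 87.0]
t 45.2 pos [ 0.5818 -0.068   0.2106] yang -92.9 q7 -1.13 F [-0.3  0.3 -0.5] w 0.35 0.0
 shift now: [ 0.    1.47 17.26] yaw 0.1  shift after yaw: [1.000e-02 1.470e+00 1.726e+01]
top [453. 363.] [29.7, -674.4, 299.5, 184.9, -78.5]
top [ 74. 231.] [336.8, 588.4, 43.3, 22.2, -39.0]
top [ 50. 182.] [500.1, 691.1, 76.3, 12.7, 17.4]
top [277. 174.] [573.5, -79.1, 47.2, 14.7, -2.6]
top [ 64. 179.] [513.7, 644.4, 76.4, 12.8, 17.2]
top [ 78. 175.] [528.9, 598.4, 74.7, 12.7, 17.3]
top [186. 136.] [693.4, 245.2, 62.5, 23.7, 86.9]
top [294. 107.] [827.1, -122.1, 46.2, 20.1, 65.4]
top [240. 119.] [756.6, 44.3, 167.6, 158.5, -3.1]
top [455.  80.] [960.2, -703.8, 153.6, 29.0, -89.5]
top [215.  66.] [960.6, 170.7, 1544.6, 30.8, -90.0]
```

View pics/w14.png

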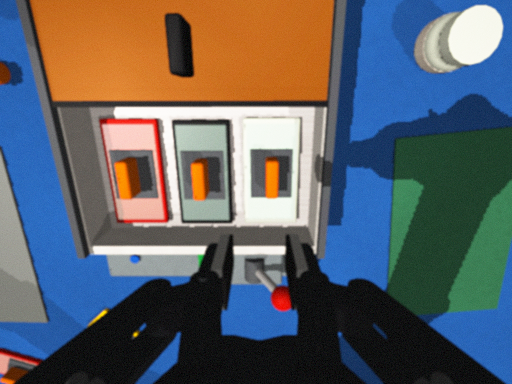

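Request:
{"api": "carry_out", "payload": {"targets": [[0, 1.5, 2, 0, -0.3], [0, 0, 4.5, 0, -0.3], [0, 0, 4.5, 0, -0.3], [0, 0, 4, 0, -0.3], [0, 0, 2.2, 0, -0.3], [0, 0, 0, 0, -0.3], [0, 0, 0, 0, -1], [0, 0, 0, 0, -1], [0, 0, 0, 0, -1], [0, 0, 0, 0, -1], [0, 0, -3, 0, -1], [0, 0, -5, 0, -1]]}}

```text
t: 46.45
eef_pos: [0.5781, -0.0833, 0.1171]
tool_rot: [-0.0, 1.0, -0.026, -0.003]
contact_force: [1.6, 0.8, -2.4]
gripper_width: 0.152
grasp_force: 42.5
```

Request:
{"api": "carry_out", "payload": {"targets": [[0, 0, -5, 0, -1], [0, 0, -4, 0, -1], [0, 0, 0, 0, -1]]}}

```text
t: 46.75
eef_pos: [0.5834, -0.0855, 0.2142]
tool_rot: [-0.0, 1.0, -0.027, 0.005]
contact_force: [0.0, 0.4, -2.3]
gripper_width: 0.156
grasp_force: 42.7
```

```bash
python3 plan.py .559 -.326 .2 3
```

```text
t 46.8 pos [ 0.5834 -0.0855  0.2142] yang -93.1 q7 -1.1 F [ 0.   0.4 -2.3] w 0.16 42.7
 shift now: [-1.17 24.14  1.4 ] yaw 83.9  shift after yaw: [23.88  3.71  1.4 ]
```

Request:
{"api": "carry_out", "payload": {"targets": [[-0.2, 3, 0.4, 0, -1], [-0.2, 4, 0.5, 0, -1], [-0.2, 4, 0.5, 0, -1], [-0.2, 4, 0, 0, -1], [-0.2, 4, 0, 0, -1], [-0.2, 3.6, 0, 0, -1], [0, 1.5, 0, 0, -1]]}}

```text
t: 47.45
eef_pos: [0.5531, -0.3284, 0.1938]
tool_rot: [0.001, 1.0, -0.029, -0.001]
contact_force: [0.7, 0.2, -2.7]
gripper_width: 0.157
grasp_force: 42.6
```

Request:
{"api": "carry_out", "payload": {"targets": [[0, 0, 0, -8, -1], [0, 0, 0, -8, -1], [0, 0, 0, -8, -1], [0, 0, 0, -8, -1], [0, 0, 0, -8, -1], [0, 0, 0, -8, -1], [0, 0, 0, -8, -1], [0, 0, 0, -8, -1], [0, 0, 0, -8, -1], [0, 0, 0, -8, -1], [0, 0, 0, -8, -1], [0, 0, 0, -8, -1]]}}

```text
t: 48.65
eef_pos: [0.5549, -0.3236, 0.1932]
tool_rot: [-0.001, 0.686, 0.727, -0.0]
contact_force: [-0.1, -0.4, -1.5]
gripper_width: 0.154
grasp_force: 42.6
```

Request:
{"api": "carry_out", "payload": {"targets": [[0, 0, 4, 0, -1], [0, 0, 4, 0, -1], [0, 0, 2, 0, -1], [0, 0, 0, 0, -1], [0, 0, 0, 0, -1]]}}

```text
t: 49.15
eef_pos: [0.5553, -0.3242, 0.0942]
tool_rot: [-0.0, 0.689, 0.725, -0.0]
contact_force: [-0.3, -1.3, -2.4]
gripper_width: 0.155
grasp_force: 42.5
```

```bash
python3 plan.py .559 -.326 .022 3
```

```text
t 49.1 pos [ 0.5553 -0.3242  0.0942] yang 3.0 q7 0.77 F [-0.3 -1.3 -2.4] w 0.15 42.5
 shift now: [-0.2   0.36  7.22] yaw -0.0  shift after yaw: [-0.2   0.36  7.22]
```

Request:
{"api": "carry_out", "payload": {"targets": [[-0.2, 0.4, 3, 0, -1], [0, 0, 2.5, 0, -1], [0, 0, 1, 0, -1], [0, 0, 0.5, 0, -1], [0, 0, 0.2, 0, -1], [0, 0, 0, 0, -1], [0, 0, 0, 0, -0.4], [0, 0, 0, 0, -0.3], [0, 0, 0, 0, -0.3], [0, 0, -3, 0, -0.3], [0, 0, -5, 0, -0.3], [0, 0, -5, 0, -0.3]]}}

```text
t: 50.35
eef_pos: [0.5592, -0.3257, 0.1535]
tool_rot: [-0.001, 0.689, 0.725, -0.0]
contact_force: [2.3, -0.2, 0.3]
gripper_width: 0.35
grasp_force: 0.0
```

Request:
{"api": "carry_out", "payload": {"targets": [[0, 0, -5, 0, -0.3], [0, 0, 0, 0, -0.3], [0, 0, 0, 0, -0.3]]}}

```text
t: 50.65
eef_pos: [0.5604, -0.3263, 0.204]
tool_rot: [0.002, 0.688, 0.725, 0.001]
contact_force: [0.9, 0.4, -1.1]
gripper_width: 0.352
grasp_force: 0.0
```

```bash
python3 ribs.py .045 pics/w15.png; python3 plan.py .583 -.002 .2 87
```

```text
[ 0.56042217 -0.32630913  0.20400226]
wrist [ 28. 368.] [237.0, -634.0, 83.8, 12.8, 43.0]
wrist [ 18. 360.] [228.4, -620.7, 45.5, 8.6, 53.0]
wrist [258. 175.] [560.6, -327.0, 45.6, 14.6, -87.4]
t 50.7 pos [ 0.5596 -0.3256  0.2022] yang 3.0 q7 0.72 F [ 0.2  0.1 -0.3] w 0.35 0.0
 shift now: [32.19  4.03  0.23] yaw -84.0  shift after yaw: [-0.65 32.44  0.23]
```

Request:
{"api": "carry_out", "payload": {"targets": [[3, 0.4, 0, 0, -0.3], [4, 0.5, 0, 0, -0.3], [4, 0.5, 0, 0, -0.3], [4, 0.5, 0, 0, -0.3], [4, 0.5, 0, 0, -0.3], [4, 0.5, 0, 0, -0.3], [4, 0.5, 0, 0, -0.3], [4, 0.5, 0, 0, -0.3], [1.2, 0.2, 0, 0, -0.3]]}}

```text
t: 51.6
eef_pos: [0.5828, 0.0038, 0.2]
tool_rot: [-0.002, 0.686, 0.728, -0.001]
contact_force: [-0.5, -0.1, 0.8]
gripper_width: 0.352
grasp_force: 0.0
```

Request:
{"api": "carry_out", "payload": {"targets": [[0, 0, 0, 8, -0.3], [0, 0, 0, 8, -0.3], [0, 0, 0, 8, -0.3], [0, 0, 0, 8, -0.3], [0, 0, 0, 8, -0.3], [0, 0, 0, 8, -0.3], [0, 0, 0, 8, -0.3], [0, 0, 0, 8, -0.3], [0, 0, 0, 8, -0.3], [0, 0, 0, 8, -0.3], [0, 0, 0, 8, -0.3], [0, 0, 0, 8, -0.3]]}}

```text
t: 52.8
eef_pos: [0.5828, -0.0029, 0.2008]
tool_rot: [0.001, 1.0, -0.03, -0.001]
contact_force: [0.1, 0.4, -0.6]
gripper_width: 0.348
grasp_force: 0.0
```

Request:
{"api": "carry_out", "payload": {"targets": [[0, 0, 3, 0, -0.3], [0, 0, 3, 0, -0.3], [0, 0, 0, 0, -0.3], [0, 0, 0, 0, -0.3]]}}

```text
t: 53.2
eef_pos: [0.5831, -0.003, 0.1417]
tool_rot: [0.001, 1.0, -0.027, -0.001]
contact_force: [1.3, -0.8, 0.3]
gripper_width: 0.35
grasp_force: 0.0
```

```bash
python3 ribs.py .062 pics/w16.png; python3 plan.py .583 -.002 .038 87
```

```text
[ 0.58311574 -0.00298463  0.14165175]
wrist [144. 381.] [379.0, 134.6, 15.7, 9.1, 86.9]
wrist [157. 369.] [394.1, 117.3, 19.4, 12.0, 39.8]
wrist [164. 197.] [589.0, 76.9, 48.2, 21.6, -3.3]
wrist [279. 178.] [601.1, -21.2, 46.9, 15.0, -2.3]
wrist [ 6. 65.] [698.1, 175.4, 19.2, 9.9, -19.8]
wrist [257.  49.] [697.3, -8.4, 280.3, 64.4, 87.0]
t 53.2 pos [ 0.584  -0.003   0.1427] yang -93.1 q7 -1.27 F [ 0.3 -0.2 -0.3] w 0.35 0.0
 shift now: [-0.11 -0.1  10.47] yaw -0.1  shift after yaw: [-0.11 -0.1  10.47]
```

View pics/w16.png

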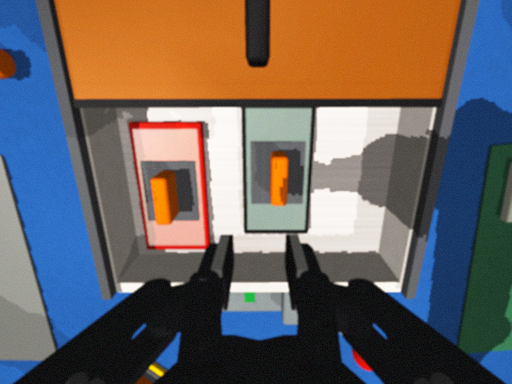

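```bash
python3 plan.py .601 -.0212 .039 87.5
```

```text
t 53.2 pos [ 0.584  -0.003   0.1427] yang -93.1 q7 -1.27 F [ 0.3 -0.2 -0.3] w 0.35 0.0
 shift now: [ 1.79  1.72 10.37] yaw -0.6  shift after yaw: [ 1.78  1.74 10.37]
```

Request:
{"api": "carry_out", "payload": {"targets": [[1.8, 1.7, 0, -0.6, -0.3], [0, 0, 4, 0, -0.3], [0, 0, 4, 0, -0.3], [0, 0, 2.3, 0, -0.3], [0, 0, 0, 0, -0.3], [0, 0, 0, 0, -1], [0, 0, 0, 0, -1], [0, 0, 0, 0, -1], [0, 0, 0, 0, -1], [0, 0, -0.4, 0, -1], [-1, 0, -0.2, 0, -1], [-1, 0, 0, 0, -1]]}}

```text
t: 54.45
eef_pos: [0.5802, -0.0193, 0.0456]
tool_rot: [-0.0, 1.0, -0.021, 0.0]
contact_force: [-0.7, -0.1, -1.7]
gripper_width: 0.153
grasp_force: 42.3
```

Request:
{"api": "carry_out", "payload": {"targets": [[0, 0, 0, 0, -1], [0, 0, -4, 0, -1], [0, 0, -5, 0, -1], [0, 0, -5, 0, -1], [0, 0, -2, 0, -1], [0, 0, 0, 0, -1]]}}

```text
t: 55.05
eef_pos: [0.5828, -0.0196, 0.2085]
tool_rot: [-0.001, 1.0, -0.021, 0.003]
contact_force: [1.0, 0.5, -3.0]
gripper_width: 0.149
grasp_force: 42.4
```

```bash
python3 plan.py .471 -.330 .2 3
```

```text
t 55.0 pos [ 0.5828 -0.0196  0.2085] yang -92.4 q7 -1.29 F [ 1.   0.5 -3. ] w 0.15 42.4
 shift now: [-9.86 31.48  0.74] yaw 84.6  shift after yaw: [30.41 12.79  0.74]
```

Request:
{"api": "carry_out", "payload": {"targets": [[-1, 3, 0, 0, -1], [-1.2, 4, 0, 0, -1], [-1.3, 4, 0, 0, -1], [-1.3, 4, 0, 0, -1], [-1.3, 4, 0, 0, -1], [-1.3, 4, 0, 0, -1], [-1.3, 4, 0, 0, -1], [-1.1, 4, 0, 0, -1], [-0.1, 0.5, 0, 0, -1]]}}

```text
t: 55.95
eef_pos: [0.4645, -0.3351, 0.2045]
tool_rot: [0.001, 1.0, -0.025, -0.001]
contact_force: [-0.5, -0.2, -1.9]
gripper_width: 0.149
grasp_force: 42.3
```

Request:
{"api": "carry_out", "payload": {"targets": [[0, 0, 0, -8, -1], [0, 0, 0, -8, -1], [0, 0, 0, -8, -1], [0, 0, 0, -8, -1], [0, 0, 0, -8, -1], [0, 0, 0, -8, -1], [0, 0, 0, -8, -1], [0, 0, 0, -8, -1], [0, 0, 0, -8, -1], [0, 0, 0, -8, -1], [0, 0, 0, -8, -1], [0, 0, 0, -7.4, -1]]}}

```text
t: 57.15
eef_pos: [0.4683, -0.3285, 0.2036]
tool_rot: [-0.001, 0.686, 0.727, -0.0]
contact_force: [0.8, -0.5, -2.6]
gripper_width: 0.152
grasp_force: 42.3
```

Request:
{"api": "carry_out", "payload": {"targets": [[0, 0, 4, 0, -1], [0, 0, 4, 0, -1], [0, 0, 2, 0, -1], [0, 0, 0, 0, -1], [0, 0, 0, 0, -1]]}}

```text
t: 57.65
eef_pos: [0.4685, -0.3294, 0.1048]
tool_rot: [-0.001, 0.688, 0.725, -0.0]
contact_force: [0.3, -0.8, -1.1]
gripper_width: 0.148
grasp_force: 42.2
```

```bash
python3 plan.py .471 -.330 .022 3
```

```text
t 57.6 pos [ 0.4685 -0.3294  0.1048] yang 3.0 q7 0.81 F [ 0.3 -0.8 -1.1] w 0.15 42.2
 shift now: [-0.08  0.26  8.28] yaw -0.0  shift after yaw: [-0.08  0.26  8.28]
```

Request:
{"api": "carry_out", "payload": {"targets": [[-0.1, 0.3, 4, 0, -1], [0, 0, 2.5, 0, -1], [0, 0, 1, 0, -1], [0, 0, 0.5, 0, -1], [0, 0, 0.2, 0, -1], [0, 0, 0, 0, -1], [0, 0, 0, 0, -0.4], [0, 0, 0, 0, -0.3], [0, 0, 0, 0, -0.3], [0, 0, -3, 0, -0.3], [0, 0, -5, 0, -0.3], [0, 0, -5, 0, -0.3]]}}

```text
t: 58.85
eef_pos: [0.4712, -0.3305, 0.1545]
tool_rot: [-0.001, 0.689, 0.725, -0.0]
contact_force: [1.3, -0.4, -0.8]
gripper_width: 0.351
grasp_force: 0.0
```

Request:
{"api": "carry_out", "payload": {"targets": [[0, 0, -5, 0, -0.3], [0, 0, 0, 0, -0.3], [0, 0, 0, 0, -0.3]]}}

```text
t: 59.15
eef_pos: [0.4726, -0.331, 0.2049]
tool_rot: [0.002, 0.688, 0.725, 0.001]
contact_force: [-0.3, 0.1, -0.2]
gripper_width: 0.35
grasp_force: 0.0
```

```bash
python3 ribs.py .045 pics/w17.png; python3 plan.py .588 .081 .2 87
```

```text
[ 0.47256697 -0.33103247  0.20493402]
wrist [ 13. 347.] [132.1, -592.3, 150.2, 49.7, -80.4]
wrist [259. 176.] [472.8, -332.6, 47.0, 14.7, -86.6]
wrist [333. 175.] [557.1, -327.0, 46.9, 20.0, -87.6]
t 59.2 pos [ 0.4717 -0.3304  0.2033] yang 3.0 q7 0.75 F [-0.3  0.8 -0.5] w 0.35 0.0
 shift now: [40.47 13.76  0.35] yaw -84.0  shift after yaw: [-9.46 41.69  0.35]
```

Request:
{"api": "carry_out", "payload": {"targets": [[3, 1, 0, 0, -0.3], [4, 1.4, 0, 0, -0.3], [4, 1.4, 0, 0, -0.3], [4, 1.4, 0, 0, -0.3], [4, 1.4, 0, 0, -0.3], [4, 1.4, 0, 0, -0.3], [4, 1.4, 0, 0, -0.3], [4, 1.4, 0, 0, -0.3], [4, 1.4, 0, 0, -0.3], [4, 1.3, 0, 0, -0.3], [1.5, 0.3, 0, 0, -0.3]]}}

```text
t: 60.3
eef_pos: [0.588, 0.0867, 0.201]
tool_rot: [-0.002, 0.686, 0.727, -0.001]
contact_force: [-0.2, -1.0, -0.7]
gripper_width: 0.346
grasp_force: 0.0
```

Request:
{"api": "carry_out", "payload": {"targets": [[0, 0, 0, 8, -0.3], [0, 0, 0, 8, -0.3], [0, 0, 0, 8, -0.3], [0, 0, 0, 8, -0.3], [0, 0, 0, 8, -0.3], [0, 0, 0, 8, -0.3], [0, 0, 0, 8, -0.3], [0, 0, 0, 8, -0.3], [0, 0, 0, 8, -0.3], [0, 0, 0, 8, -0.3], [0, 0, 0, 8, -0.3], [0, 0, 0, 8, -0.3]]}}

```text
t: 61.5
eef_pos: [0.5874, 0.0801, 0.2017]
tool_rot: [0.001, 1.0, -0.03, -0.001]
contact_force: [-0.5, -0.1, 0.2]
gripper_width: 0.349
grasp_force: 0.0
```

Request:
{"api": "carry_out", "payload": {"targets": [[0, 0, 3, 0, -0.3], [0, 0, 3, 0, -0.3], [0, 0, 0, 0, -0.3], [0, 0, 0, 0, -0.3]]}}

```text
t: 61.9
eef_pos: [0.5878, 0.0801, 0.1426]
tool_rot: [0.001, 1.0, -0.027, -0.001]
contact_force: [-0.3, -0.3, 0.4]
gripper_width: 0.353
grasp_force: 0.0
```

```bash
python3 ribs.py .062 pics/w18.png; python3 plan.py .588 .082 .039 87
```

```text
[0.58778189 0.08013886 0.14258953]
wrist [173. 362.] [407.7, 181.6, 20.9, 7.4, -43.3]
wrist [257. 197.] [589.1, 81.5, 48.4, 14.4, -2.6]
wrist [61. 62.] [702.3, 219.3, 63.0, 20.1, 87.0]
wrist [345.  51.] [698.0, 3.2, 245.1, 65.4, 87.0]
t 62.0 pos [0.5888 0.0803 0.1437] yang -93.1 q7 -1.49 F [ 0.2 -0.5  0.5] w 0.35 0.0
 shift now: [-0.09 -0.18 10.47] yaw -0.1  shift after yaw: [-0.09 -0.18 10.47]
```

Request:
{"api": "carry_out", "payload": {"targets": [[0, -0.1, 4, 0, -0.3], [0, 0, 4, 0, -0.3], [0, 0, 2.4, 0, -0.3], [0, 0, 0, 0, -0.3], [0, 0, 0, 0, -1], [0, 0, 0, 0, -1], [0, 0, 0, 0, -1], [0, 0, 0, 0, -1], [0, 0, -0.4, 0, -1], [-0.3, 0, -2, 0, -1], [0, 0, -4, 0, -1], [0, 0, -5, 0, -1]]}}

```text
t: 63.15
eef_pos: [0.5839, 0.082, 0.1533]
tool_rot: [0.001, 1.0, -0.026, -0.002]
contact_force: [1.0, 1.1, -1.5]
gripper_width: 0.154
grasp_force: 41.4
```

Request:
{"api": "carry_out", "payload": {"targets": [[0, 0, -5, 0, -1], [0, 0, 0, 0, -1], [0, 0, 0, 0, -1]]}}

```text
t: 63.45
eef_pos: [0.586, 0.0824, 0.2046]
tool_rot: [-0.001, 1.0, -0.026, 0.001]
contact_force: [-0.6, 0.4, -2.4]
gripper_width: 0.147
grasp_force: 41.5
```

```bash
python3 plan.py .384 -.335 .2 3
```

```text
t 63.5 pos [0.586  0.0824 0.2046] yang -93.0 q7 -1.54 F [-0.6  0.4 -2.4] w 0.15 41.5
 shift now: [-17.99  42.74   0.34] yaw 84.0  shift after yaw: [40.63 22.36  0.34]
```

Request:
{"api": "carry_out", "payload": {"targets": [[-1.2, 3, 0, 0, -1], [-1.6, 4, 0, 0, -1], [-1.7, 4, 0, 0, -1], [-1.7, 4, 0, 0, -1], [-1.7, 4, 0, 0, -1], [-1.7, 4, 0, 0, -1], [-1.7, 4, 0, 0, -1], [-1.7, 4, 0, 0, -1], [-1.7, 4, 0, 0, -1], [-1.7, 4, 0, 0, -1], [-1.6, 3.7, 0, 0, -1]]}}

```text
t: 64.55
eef_pos: [0.3813, -0.3355, 0.2018]
tool_rot: [-0.001, 1.0, -0.026, -0.001]
contact_force: [0.7, 0.2, -2.0]
gripper_width: 0.155
grasp_force: 41.4
```

Request:
{"api": "carry_out", "payload": {"targets": [[0, 0, 0, -8, -1], [0, 0, 0, -8, -1], [0, 0, 0, -8, -1], [0, 0, 0, -8, -1], [0, 0, 0, -8, -1], [0, 0, 0, -8, -1], [0, 0, 0, -8, -1], [0, 0, 0, -8, -1], [0, 0, 0, -8, -1], [0, 0, 0, -8, -1], [0, 0, 0, -8, -1], [0, 0, 0, -8, -1]]}}

```text
t: 65.75
eef_pos: [0.3823, -0.3337, 0.2014]
tool_rot: [-0.002, 0.686, 0.727, -0.0]
contact_force: [-0.3, 0.2, -1.7]
gripper_width: 0.154
grasp_force: 41.4
```

Request:
{"api": "carry_out", "payload": {"targets": [[0, 0, 4, 0, -1], [0, 0, 4, 0, -1], [0, 0, 2, 0, -1], [0, 0, 0, 0, -1], [0, 0, 0, 0, -1]]}}

```text
t: 66.25
eef_pos: [0.3826, -0.3345, 0.1026]
tool_rot: [-0.001, 0.689, 0.725, -0.0]
contact_force: [0.5, -0.2, -1.3]
gripper_width: 0.153
grasp_force: 41.3
```

```bash
python3 plan.py .384 -.335 .022 3
```

```text
t 66.2 pos [ 0.3826 -0.3345  0.1026] yang 3.0 q7 0.91 F [ 0.5 -0.2 -1.3] w 0.15 41.3
 shift now: [-0.07  0.15  8.06] yaw -0.0  shift after yaw: [-0.07  0.15  8.06]
```

Request:
{"api": "carry_out", "payload": {"targets": [[0, 0.1, 4, 0, -1], [0, 0, 2.3, 0, -1], [0, 0, 1, 0, -1], [0, 0, 0.5, 0, -1], [0, 0, 0.2, 0, -1], [0, 0, 0, 0, -1], [0, 0, 0, 0, -0.4], [0, 0, 0, 0, -0.3], [0, 0, 0, 0, -0.3], [0, 0, -3, 0, -0.3], [0, 0, -5, 0, -0.3], [0, 0, -5, 0, -0.3]]}}

```text
t: 67.45
eef_pos: [0.3837, -0.3345, 0.1544]
tool_rot: [-0.001, 0.689, 0.725, -0.0]
contact_force: [0.7, -0.3, 0.3]
gripper_width: 0.349
grasp_force: 0.0
```

Request:
{"api": "carry_out", "payload": {"targets": [[0, 0, -5, 0, -0.3], [4, 0, -4, 0, -0.3], [4, 0, -4, 0, -0.3], [4, 0, 0, 0, -0.3], [4, 0, 0, 0, -0.3], [0, 0, 0, 0, -0.3], [0, 0, 0, 0, -0.3], [0, 0, 0, 0, -0.3]]}}

```text
t: 68.25
eef_pos: [0.3765, -0.1853, 0.2741]
tool_rot: [0.0, 0.689, 0.725, -0.0]
contact_force: [1.5, 0.5, 0.3]
gripper_width: 0.351
grasp_force: 0.0
```

```bash
python3 ribs.py .045 pics/w19.png; python3 - <<'E'
from h import *
im=imaging.read_camera('side'); cv2.imwrite('pics/side9.png',cv2.resize(im[130:350,180:400,::-1],(600,600),interpolation=cv2.INTER_CUBIC))
E
```

```text
[ 0.37652288 -0.18527149  0.27413915]
wrist [ 31. 355.] [-5.3, -549.0, 211.4, 43.4, 40.5]
wrist [316. 251.] [473.6, -321.2, 47.8, 14.1, -66.0]
wrist [260. 256.] [385.8, -331.8, 54.5, 15.4, -87.3]
wrist [370. 255.] [554.6, -321.4, 54.3, 24.4, -87.6]
wrist [505. 125.] [691.1, -114.0, 64.3, 21.8, -70.9]
```

View pics/side9.png

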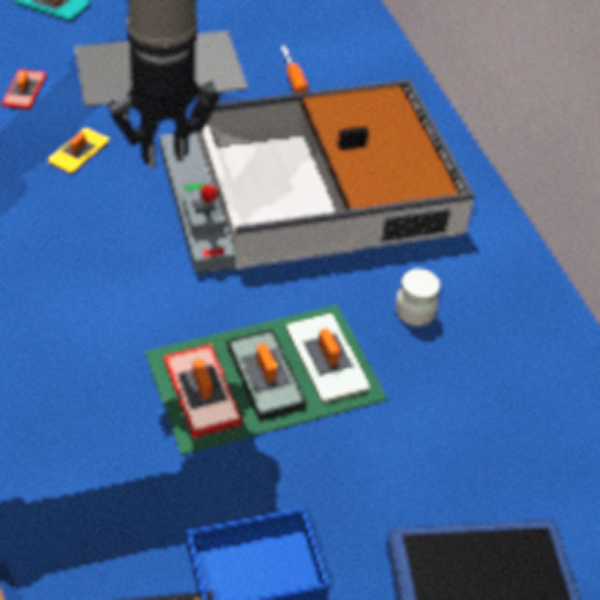

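```bash
python3 -c "
from station import bot
print(bot.hand_in())"
```

```text
the job is handed in; nothing more can be done
None
```

I cured all three phones with the door shut and the lamp on for over 3.5 s. I then switched the lamp fully off, opened the door, laid the phones flat side by side on the green mat, and handed the job in at about 68 s; no verdict was shown.

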